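# Change the drives in a burn-in dock and clean its contacts

### The job

Change over the burn-in dock: press each catch, draw the three orange tested drives out and set them down upright in the black tray, without dropping or slamming them. Then, with the dock empty, hold the green block upright on the gold contact bar and, pressing lightly, draw it in one steady stroke from the end by the green power button to the other end, and stand it back on the grey mat. Then slide every blue fresh drive, nose first, into any bay until its catch clicks up behind it; leave the other things on the bench where they are.

Things in the scene. Friction and masses are not known exactly. Their poses are not given: they have to be found in the camera images.
- tested1_mid (a point): orange-marked tested drive cartridge: finned body 86 long x 38 wide x 44 high on a dark dovetail foot 8 high; 52 mm high in all, about 0.18 kg. This point is the body's centre, 30 mm above the underside; x points to the nose (the coloured end is the rear), z up. Grip it across the 38 mm width. Starts latched in a bay of the dock
- tested2_mid (a point): second tested cartridge; all cartridges are alike. The foot is 60 long, 52 wide at its underside and 43 at its top (60 degree flanks). It reaches from 43 mm behind the centre point (flush with the body's rear face) to 17 mm ahead of it, tapering over the last 12 mm; the body's nose overhangs it by 26 mm
- tested3_mid (a point): third tested cartridge, as tested1
- fresh1_mid (a point): blue-marked fresh cartridge; shape, size and axes as tested1. Starts standing on its foot on the grey mat; may be absent
- fresh2_mid (a point): second fresh cartridge, as fresh1; may be absent
- dock: burn-in dock fixed to the bench: aluminium base 198 x 260 x 12 mm with three dovetail bays 80 mm apart. Origin at bench height under the foot centre of a drive seated in the middle bay; x = way in, y across the bays, z up. Steel rails from x = -30 to 32 mm, top at z = 20; contact bar x = 38 to 64; black housing x = 69 to 105, top at z = 32, with a round green power button at its +y end
- bay1_seat (a point): bay on the dock's +y side: where the centre point of a fully seated, latched drive lies (42 mm above the bench); x = way in, as the dock's. A drive goes in and out level through the open -x end, its underside on the base (12 mm above the bench); the rails leave the foot 1.6 mm play on each side and 2.5 mm upwards
- bay2_seat (a point): the same for the middle bay. In each bay a sprung pin pushes the foot back out with 2.5 to 4 N over the last 16 mm of the way in; an end stop allows 2.5 mm more than the seated place
- bay3_seat (a point): the same for the bay on the dock's -y side. A drive is drawn off the rails 60 mm before its seated place, and can then be lifted
- catch1 (a joint): how far the catch of bay 1 is pressed down (m): 0 up, 0.005 flush with the base, 0.006 bottom; 0.6 N to start, 1.8 N at the bottom. A yellow block in the bay's mouth; flat top 40 long (x) x 34 wide, 17 mm above the bench when up, with a 16 mm ramp towards the mouth. Press it on the bay's middle line 67 mm before the seat point, 24 mm behind a seated drive's rear face
- catch2 (a joint): the same for bay 2. Up, the catch's upright face locks the foot of a seated drive; pressed flush, it lets the sprung pin push the drive out (at most 16 mm, or until it meets what presses the catch), where it stays, so that it can be gripped and drawn off
- catch3 (a joint): the same for bay 3. A drive pushed in presses the catch down by its ramp; the catch springs up behind the foot when the drive is home
- bar_mid (a point): centre of the top of the contact bar: a black, spring-mounted bar 26 (x) x 244 (y) mm with a row of gold pads, top 17.5 mm above the bench when free (the point sinks with it). x, y as the dock's; the green power button is beside its +y end. Noses of seated drives cover it
- contact_bar (a joint): how far the bar is pressed down (m): 0 free, 0.006 bottom; about 1.4 N to start, plus 1.2 N per mm (8.6 N at the bottom)
- block_mid (a point): green cleaning block, 66 mm high, 0.11 kg: white sole 18 (x) x 40 (y) x 12 mm, collar 22 x 44 mm up to 18 mm, then an upright handle 16 (x) x 28 (y) mm. This point is on its axis, 34 mm above the underside; z up. Stands on the grey mat. Best gripped across the 28 mm (along its y) and drawn along its y
- tray_in (a point): black tray, 300 (x) x 160 (y) x 18 mm high, walls 4 mm, fixed to the bench on one side of the dock: centre of its inner floor (4 mm above the bench)
- mat: grey mat, 360 (x) x 170 (y) mm, flat (things on it stand at bench height), fixed on the other side of the dock; origin at its centre
- driver: grey screwdriver, 160 mm, lying beyond the dock: leave it alone
- screw_jar: small closed jar, 48 mm across, 50 high: leave it alone
- rinse_bottle: rinse bottle, 56 mm across, 130 high: leave it alone
- case_fan: black 80 x 80 x 25 mm case fan: leave it alone
- heat_sink: bare 45 x 45 x 22 mm heat sink: leave it alone
- memory: memory module in its cover, 133 x 34 x 8 mm: leave it alone
Not all that is in view belongs to the job. What is shaped like the part that bears tested3_mid but pink is not meant.

How it is judged:
By the outcome, as a careful person would: the job done as asked, in the order asked, and still so for the second after the job is handed in, with the robot touching nothing.
Of fresh1, fresh2 only 1 to 2 are there at a start; the rules pass over those that are not, and their reading is None.
At some moment in a run one of fresh1, fresh2 may be knocked a few centimetres aside while the robot is not near it.
It also fails if it takes over 210 s, if anything falls off the work surface, if the arm or the gripper's body presses on something with over 40 N, if the wrist force passes 120 N, or if a joint passes its speed limit or range.

### The arm

A 6-joint arm with a two-finger parallel gripper is mounted at the origin on the work surface. World frame = base frame: x ahead of the robot, y to its left, z up, the work surface at z = 0. Lengths are in m, angles in rad, forces in N, time in s.
With the tool pointing down it reaches from about 0.225 to 0.875 m from the base axis. Payload 3.4 kg.
Tool frame: the origin (TCP) lies at the very end of the fingers, on their centre line; the grasp point (between the pads) lies 19 mm behind it; z points along the fingers, x is the direction in which the jaws open and shut, and the axes are right-handed (so a half turn about z gives the same grasp; the last joint's range is limited). The gripper opens to 85 mm and grips with 20 to 120 N. Pads are 22 mm wide; open, the fingers measure 114 mm over their backs; the gripper's body (76 mm by 85 mm) begins 54 mm behind the grasp point. The pads swing forward as they close: fully open they stand 13 mm farther back than shut.
Start: joints at [-1.303, 0.276, 1.505, -0, 1.361, -0.121], TCP at [0.218, -0.532, 0.231] pointing down, gripper open.
Joint ranges: [-2.89, 2.89], [-0.75, 2.08], [0.22, 2.7], [-1.18, 4.32], [0.11, 2.71], [-2.7, 2.7]. Speed limits (rad/s): [2.57, 2.57, 3.14, 3.14, 3.14, 3.14].

### API

Orientations are given as a rotation vector (axis times angle).
In Python, from plant import * gives the robot as it stands. The module is installed in compiled form; this text tells all that it offers.
- The arm moves only by the tool carry_out, never from a script. Its argument "deltas" is a list of rows, each an object with "claw": the closure, from 0 (fully open) to 1 (shut); "xyz": the shift along the world's x, y, z in m, a list of three; "spin": the turn about the world's z in degrees. A call has 1 to 8 rows; each row is the pose to reach, as a shift and turn from the pose commanded when the call began; what a row does not reach only later rows make up. A row lasts 1/10 s, in which the tool goes at most 50 mm and 8.59 degrees, less where a joint would pass 70% of its speed; a pose out of reach is approached as far as the arm can. A call with a gripper value outside its range is refused whole. The fingers move at their own pace and stop on an object; the grip force is fixed at half the most. Time passes only in rows, so rows that repeat a pose let the fingers close. It gives the time, the measured TCP pose, the force and the opening at its end, in the units of the state.
- observe(): the state, without advancing time (a new reading comes with each control period).
- read_camera(name): name is "scene" or "top" or "wrist"; returns a dict with "pixels" (400x640x3 uint8, red, green, blue), "depth" (400x640 float32, m along the optical axis (not along the pixel's ray), 0 where there is no reading), "mtx" (3x3 intrinsics, pixels), "k1" (the pictures are not rectified: a ray, as slopes to the right and down, at radius r is drawn at 1 + k1 r^2 times it, then the intrinsics apply), "R" (3x3) and "t" (3): a world point X has camera coordinates R X + t. Camera axes: x right, y down, z forward; pixel columns grow to the right and rows downward; lengths in m; the calibration is good to about 2 mm. A picture is of the moment at which its call begins.
- job_done(): hands the job in, once; it reports no verdict.
The state is a dict: "time_s": time; "joint_pos": joint angles; "qvel": joint speeds; "joint_efforts": joint torques, N m; "position": TCP position; "eef_rot": TCP orientation; "wrist_force": force on the tool from outside, world axes, zero at the start; "wrist_torque": the same for the moment, N m; "opening": finger opening in m.
Only numpy, scipy, OpenCV 4.12 (cv2) and the standard library are available. Lean on these libraries where they do the work, as an engineer would, in place of code of your own. Each camera call takes 0.05 s, during which the arm holds its last target.

## Working session

There is one attempt and no reset: what is moved stays moved. The work goes in short steps, Python scripts to look and compute and a tool call to move; the robot and the scene stay as the last step left them, time stands still between calls to the robot, and variables do not carry over. Pictures are saved under pics/ and viewed, and the job is handed in when it is done.

Besides the shell and the picture viewer there is one more tool, called after ">>>" by a JSON object that holds its "fn" and its "kwargs". carry_out: Moves the arm, as the interface text tells. Its arguments: {"type":"object","properties":{"deltas":{"type":"array"}},"required":["deltas"]}

```bash
mkdir -p pics; cat > h.py <<'E'
from plant import *
import numpy as np, cv2
def save(c,name,crop=None,scale=1):
    im=c["pixels"][:,:,::-1]
    if crop: 
        x0,y0,x1,y1=crop; im=im[y0:y1,x0:x1]
    if scale!=1: im=cv2.resize(im,None,fx=scale,fy=scale,interpolation=cv2.INTER_CUBIC)
    cv2.imwrite("pics/"+name+".png",im)
def ray(c,u,v):
    K=c["mtx"];k1=c["k1"]
    xd=(u-K[0,2])/K[0,0];yd=(v-K[1,2])/K[1,1]
    x,y=xd,yd
    for _ in range(20):
        s=1+k1*(x*x+y*y);x=xd/s;y=yd/s
    d=np.array([x,y,1.0]);R=np.array(c["R"]);t=np.array(c["t"])
    return -R.T@t, R.T@d   # origin, dir (unit depth)
def atz(c,u,v,z):
    o,d=ray(c,u,v);return o+d*(z-o[2])/d[2]
def atd(c,u,v):
    o,d=ray(c,u,v);return o+d*c["depth"][int(round(v)),int(round(u))]
def proj(c,X):
    p=np.array(c["R"])@np.array(X)+np.array(c["t"]);x,y=p[0]/p[2],p[1]/p[2]
    s=1+c["k1"]*(x*x+y*y);K=c["mtx"]
    return K[0,0]*x*s+K[0,2],K[1,1]*y*s+K[1,2]
def tri(c1,p1,c2,p2):
    A=[];b=[]
    for c,p in((c1,p1),(c2,p2)):
        o,d=ray(c,*p);d=d/np.linalg.norm(d);P=np.eye(3)-np.outer(d,d);A.append(P);b.append(P@o)
    X=np.linalg.lstsq(np.vstack(A),np.hstack(b),rcond=None)[0];return X
E
python3 - <<'E'
from h import *
import pickle
np.set_printoptions(precision=4,suppress=True)
for n in("scene","top","wrist"):
    c=read_camera(n);save(c,n+"0");pickle.dump(c,open(n+"0.pkl","wb"))
    print(n,c["mtx"],c["k1"],"pos",-np.array(c["R"]).T@c["t"],c["R"],(c["depth"]>0).mean())
print(observe())
E
```

```text
scene [[471.4203   0.     328.4074]
 [  0.     471.4203 197.9559]
 [  0.       0.       1.    ]] -0.11635652509128744 pos [1.521  0.3595 0.8978] [[-0.3574  0.9339  0.014 ]
 [ 0.5675  0.2291 -0.7909]
 [-0.7418 -0.2747 -0.6118]] 0.9958828125
top [[388.8249   0.     321.3756]
 [  0.     388.8249 195.033 ]
 [  0.       0.       1.    ]] -0.01533022002458251 pos [ 0.2801 -0.0097  1.1383] [[-0.0064 -1.      0.005 ]
 [-0.9754  0.0051 -0.2205]
 [ 0.2204 -0.0062 -0.9754]] 0.9960625
wrist [[319.2523   0.     318.0252]
 [  0.     319.2523 195.449 ]
 [  0.       0.       1.    ]] -0.058595728117080394 pos [ 0.28   -0.5063  0.3729] [[ 0.3794 -0.9252 -0.0022]
 [-0.8911 -0.366   0.2684]
 [-0.2492 -0.0999 -0.9633]] 0.99594140625
{'time_s': 0.15, 'joint_pos': array([-1.303 ,  0.2764,  1.5058, -0.    ,  1.3607, -0.121 ]), 'qvel': array([ 0.0014, -0.0012, -0.0034, -0.001 ,  0.0004,  0.0023]), 'joint_efforts': array([  0.0012, -41.7146, -24.6031,  -0.0001,   0.0076,   0.    ]), 'position': array([ 0.2179, -0.5317,  0.2306]), 'eef_rot': array([-2.608 ,  1.75  ,  0.0016]), 'wrist_force': array([-0.1402,  0.5957, -0.1219]), 'wrist_torque': array([ 0.0489,  0.0037, -0.0163]), 'opening': 0.08551596152725412}
```

View pics/scene0.png

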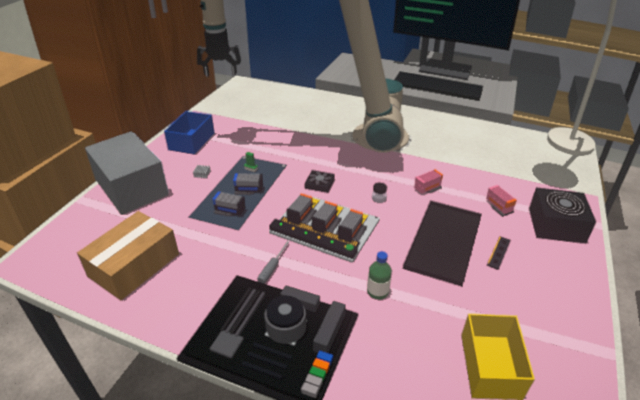

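View pics/top0.png

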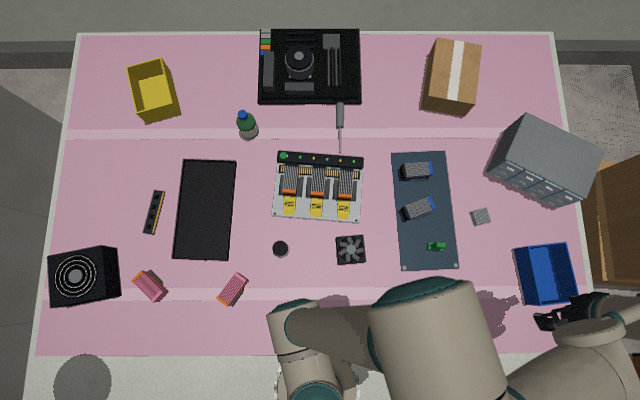

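View pics/wrist0.png

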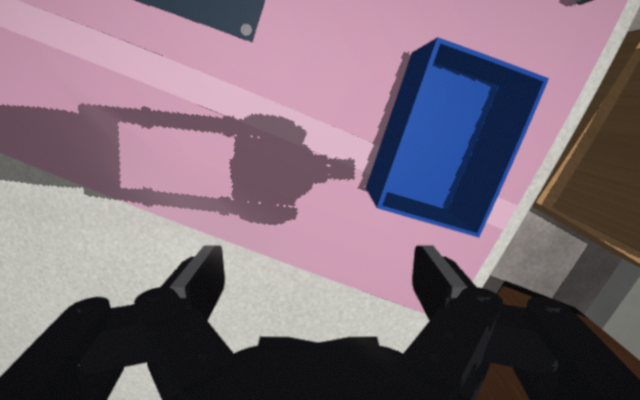

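The top view shows the dock at about (318,187), the tray at (205,210), the mat at (425,210) with two blue drives at (416,170) and (418,209), and the green block at (437,245). The pink items on the left are decoys.

```bash
python3 - <<'E'
import pickle
from h import *
c=pickle.load(open("top0.pkl","rb"))
save(c,"t_dock",(265,140,375,230),7)
save(c,"t_mat",(385,140,495,275),4.4)
save(c,"t_tray",(165,150,245,270),4.8)
c=pickle.load(open("scene0.pkl","rb"))
save(c,"s_dock",(260,180,390,265),6)
save(c,"s_mat",(185,140,295,230),7)
E
```

```text
(no output)
```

View pics/t_dock.png

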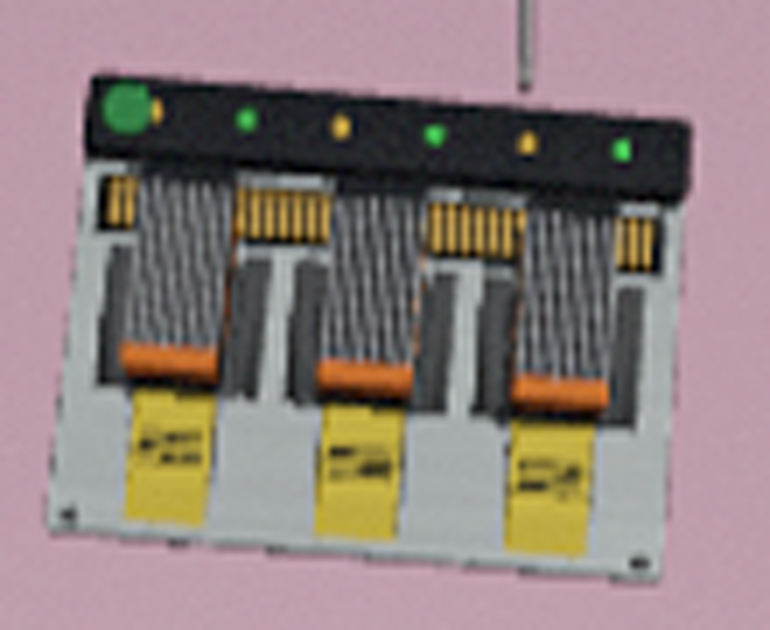

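View pics/t_mat.png

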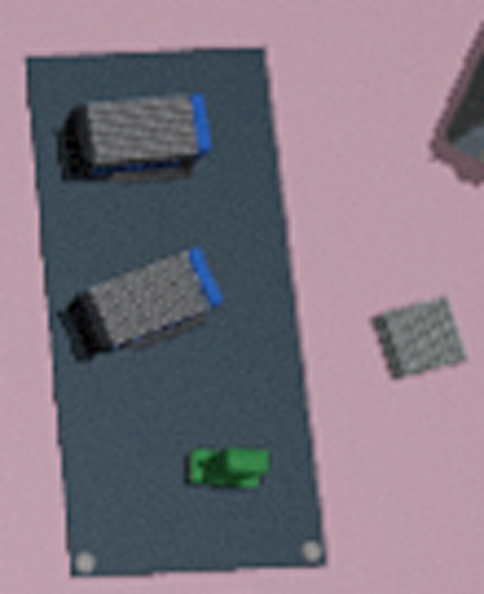

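View pics/t_tray.png

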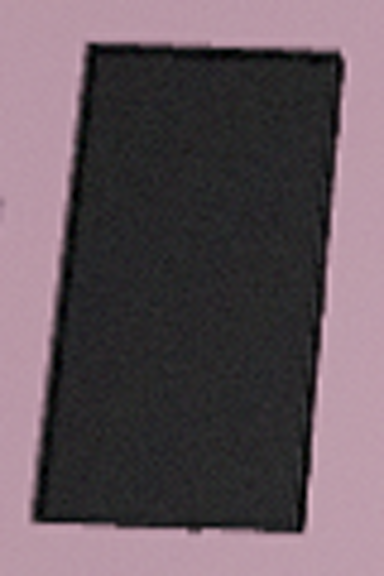

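View pics/s_dock.png

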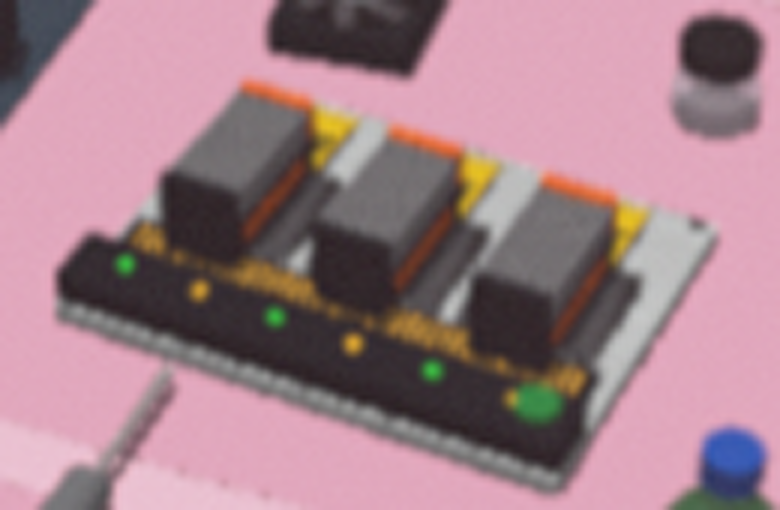

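View pics/s_mat.png

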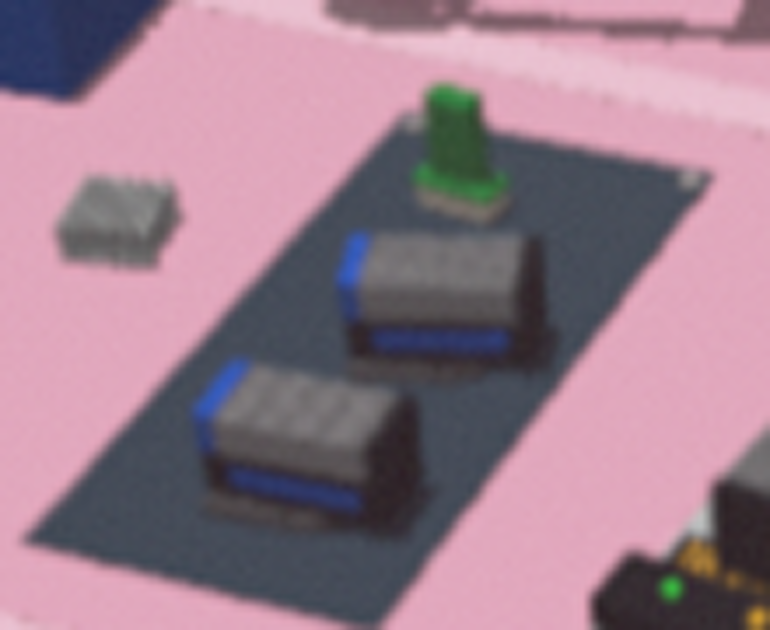

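```bash
python3 - <<'E'
import pickle
from h import *
np.set_printoptions(precision=4,suppress=True)
c=pickle.load(open("top0.pkl","rb"));s=pickle.load(open("scene0.pkl","rb"))
def td(px,py): return (265+px/7-.43,140+py/7-.43)
def tm(px,py): return (385+px/4.4-.4,140+py/4.4-.4)
def tt(px,py): return (165+px/4.8-.4,150+py/4.8-.4)
def sd(px,py): return (260+px/6-.4,180+py/6-.4)
def sm(px,py): return (185+px/7-.4,140+py/7-.4)
print("base FL,FR",atz(c,*td(50,533),.012),atz(c,*td(660,580),.012))
print("hous BL,BR",atz(c,*td(92,75),.032),atz(c,*td(690,122),.032))
for n,p in (("t1",(122,348,218,352)),("t2",(318,362,412,368)),("t3",(512,378,608,384))):
    print(n,"rear top corners",atz(c,*td(*p[:2]),.064),atz(c,*td(*p[2:]),.064))
print("tri t2 rear L,R", tri(c,td(318,362),s,sd(460,152)))
print("tri btn", tri(c,td(128,108),s,sd(540,402)))
print("tray",[atz(c,*tt(*p),.018) for p in((90,44),(342,52),(304,530),(35,520))])
print("mat",[atz(c,*tm(*p),.0) for p in((27,57),(265,48),(325,565),(72,576))])
print("f1 top",[atz(c,*tm(*p),.052) for p in((85,102),(205,95),(210,153),(90,165))])
print("f2 top",[atz(c,*tm(*p),.052) for p in((88,295),(195,247),(221,302),(105,350))])
print("block top", atz(c,*tm(248,460),.066), tri(c,tm(248,460),s,sm(453,95)))
for u,v in((318,187),(416,170)): print(atd(c,u,v))
E
```

```text
base FL,FR [0.4732 0.1292 0.012 ] [ 0.4519 -0.126   0.012 ]
hous BL,BR [0.6682 0.1131 0.032 ] [ 0.6459 -0.1422  0.032 ]
t1 rear top corners [0.5402 0.0952 0.064 ] [0.5384 0.0563 0.064 ]
t2 rear top corners [0.534  0.0157 0.064 ] [ 0.5313 -0.0224  0.064 ]
t3 rear top corners [ 0.5269 -0.0629  0.064 ] [ 0.5242 -0.1017  0.064 ]
tri t2 rear L,R [0.5334 0.0168 0.0649]
tri btn [0.6516 0.0984 0.0358]
tray [array([0.6477, 0.3991, 0.018 ]), array([0.6416, 0.2402, 0.018 ]), array([0.345 , 0.2504, 0.018 ]), array([0.3516, 0.4106, 0.018 ])]
mat [array([ 0.6705, -0.2316,  0.    ]), array([ 0.6765, -0.3995,  0.    ]), array([ 0.319 , -0.4119,  0.    ]), array([ 0.3132, -0.2449,  0.    ])]
f1 top [array([ 0.621 , -0.2586,  0.052 ]), array([ 0.6256, -0.339 ,  0.052 ]), array([ 0.5855, -0.3396,  0.052 ]), array([ 0.5777, -0.2596,  0.052 ])]
f2 top [array([ 0.4904, -0.2536,  0.052 ]), array([ 0.5219, -0.3253,  0.052 ]), array([ 0.4853, -0.3398,  0.052 ]), array([ 0.4544, -0.2626,  0.052 ])]
block top [ 0.3819 -0.3454  0.066 ] [ 0.3816 -0.3449  0.0635]
[ 0.5467 -0.0071  0.0626]
[ 0.6008 -0.2944  0.0455]
```

>>> {"fn": "carry_out", "kwargs": {"deltas": [{"claw": 0.5,"xyz": [0.014,0.048,0.01],"spin": -6},{"claw": 1,"xyz": [0.028,0.095,0.01],"spin": -12},{"claw": 1,"xyz": [0.041,0.142,0.01],"spin": -18},{"claw": 1,"xyz": [0.054,0.19,0.01],"spin": -24},{"claw": 1,"xyz": [0.067,0.238,0.01],"spin": -27},{"claw": 1,"xyz": [0.08,0.286,0.01],"spin": -27},{"claw": 1,"xyz": [0.093,0.334,0.01],"spin": -27},{"claw": 1,"xyz": [0.106,0.382,0.01],"spin": -27}]}}

```text
time_s: 0.95
position: [0.3239, -0.1482, 0.2413]
eef_rot: [-2.127, 2.312, -0.001]
wrist_force: [0.8, -0.9, -0.2]
opening: 0.0
```

>>> {"fn": "carry_out", "kwargs": {"deltas": [{"claw": 1,"xyz": [0.012,0.04,0],"spin": 0},{"claw": 1,"xyz": [0.024,0.085,0],"spin": 0},{"claw": 1,"xyz": [0.035,0.125,0],"spin": 0},{"claw": 1,"xyz": [0.046,0.162,0],"spin": 0},{"claw": 1,"xyz": [0.046,0.162,0],"spin": 0},{"claw": 1,"xyz": [0.046,0.162,0],"spin": 0}]}}

```text
time_s: 1.55
position: [0.3697, 0.0124, 0.2411]
eef_rot: [2.131, -2.307, -0.0]
wrist_force: [0.6, -0.0, 0.5]
opening: -0.0
```

```bash
cat > w.py <<'E'
import sys,pickle
from h import *
np.set_printoptions(precision=4,suppress=True)
n=sys.argv[1];c=read_camera("wrist");save(c,n,None,1.25);pickle.dump(c,open(n+".pkl","wb"))
o=observe();print(o["time_s"],o["position"],o["eef_rot"],o["opening"],o["wrist_force"],o["joint_pos"])
E
python3 w.py w1
```

```text
1.6 [0.3696 0.0116 0.2411] [ 2.1284 -2.3092  0.0002] 0.00027589153828313254 [-0.0564 -0.2032 -0.3421] [-0.1564 -0.0486  1.8628 -0.001   1.328   1.4961]
```

View pics/w1.png

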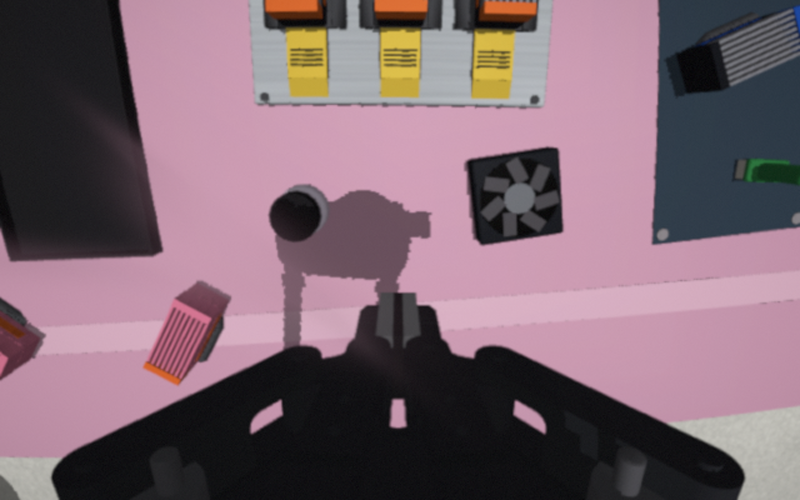

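The dock is straight ahead but sits at the top edge: the front-edge screws are at (264,97) and (534,99). I'll move forward for a centred view.

>>> {"fn": "carry_out", "kwargs": {"deltas": [{"claw": 1,"xyz": [0.05,-0.003,0],"spin": 0},{"claw": 1,"xyz": [0.1,-0.006,0],"spin": 0},{"claw": 1,"xyz": [0.13,-0.011,0],"spin": 0},{"claw": 1,"xyz": [0.13,-0.011,0],"spin": 0},{"claw": 1,"xyz": [0.13,-0.011,0],"spin": 0}]}}

```text
time_s: 2.1
position: [0.4995, -0.001, 0.2405]
eef_rot: [2.123, -2.313, -0.003]
wrist_force: [1.2, 1.0, -0.3]
opening: 0.0002
```

```bash
python3 w.py w2
```

```text
2.15 [ 0.4988 -0.0005  0.2408] [ 2.1238 -2.3126 -0.0025] -0.00033778199394376946 [-0.2174  0.0381 -0.4806] [-0.1404  0.1564  1.6411 -0.0004  1.3464  1.5156]
```

View pics/w2.png

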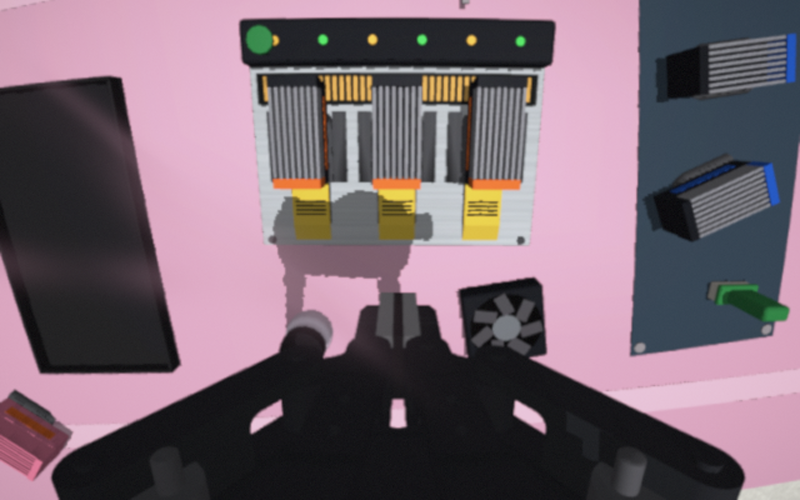

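```bash
python3 - <<'E'
import pickle
from h import *
c=pickle.load(open("w2.pkl","rb"))
save(c,"w2_dock",(185,10,450,205),3)
c=pickle.load(open("w1.pkl","rb"))
save(c,"w1_dock",(190,0,450,95),3)
E
```

```text
(no output)
```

View pics/w2_dock.png

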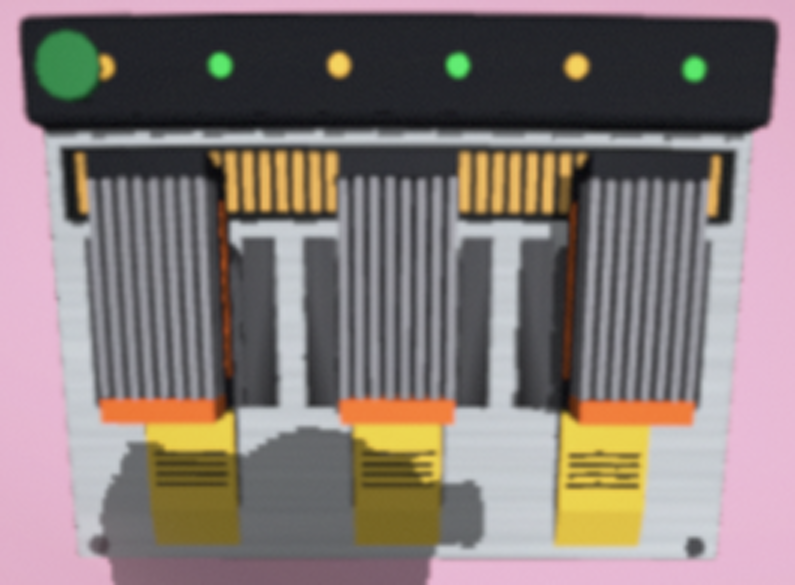

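View pics/w1_dock.png

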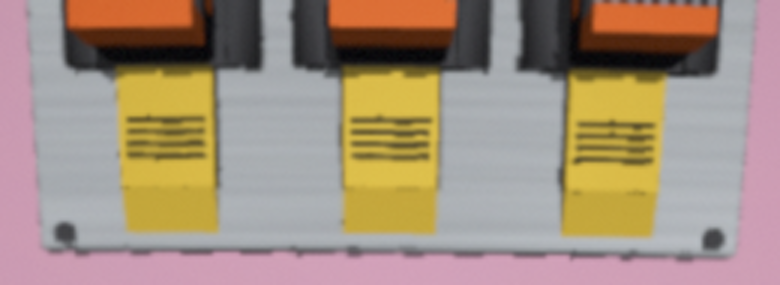

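```bash
python3 - <<'E'
import pickle
from h import *
np.set_printoptions(precision=4,suppress=True)
a=pickle.load(open("w1.pkl","rb"));b=pickle.load(open("w2.pkl","rb"))
A=lambda x,y:(190+x/3-.33,0+y/3-.33); B=lambda x,y:(185+x/3-.33,10+y/3-.33)
print("screws tri",tri(a,A(65,233),b,B(99,545)),tri(a,A(713,240),b,B(695,547)))
print("screws z12 w1",atz(a,*A(65,233),.012),atz(a,*A(713,240),.012))
print("screws z12 w2",atz(b,*B(99,545),.012),atz(b,*B(695,547),.012))
s=[((100,424),(224,424)),((340,424),(455,424)),((578,424),(694,424))]
for p,q in s: # bottom edge of orange = rear face top edge?
  P=atz(b,*B(*p),.064);Q=atz(b,*B(*q),.064);print("rear",P,Q,(P+Q)/2)
print("rear w1 top edge?")
for p,q in (((122,187),(217,187)),((343,187),(437,187)),((563,190),(660,192))):
  P=atz(a,*A(*p),.017);Q=atz(a,*A(*q),.017);print("catch ramp start",P,Q,(P+Q)/2)
for p,q in (((155,511),(241,511)),((354,511),(441,511)),((557,511),(643,511))):
  P=atz(b,*B(*p),.017);Q=atz(b,*B(*q),.017);print("catch w2",P,Q,(P+Q)/2)
print("LED", [atz(b,*B(*p),.032)for p in((220,65),(694,69))])
# depth-based
for p in((395,395),(290,560)): print(atd(b,*B(*p)))
E
```

```text
screws tri [0.4782 0.1223 0.012 ] [ 0.4568 -0.117   0.0117]
screws z12 w1 [0.4782 0.1223 0.012 ] [ 0.4568 -0.1168  0.012 ]
screws z12 w2 [0.4781 0.1224 0.012 ] [ 0.4569 -0.117   0.012 ]
rear [0.5321 0.0968 0.064 ] [0.5284 0.0552 0.064 ] [0.5302 0.076  0.064 ]
rear [0.525  0.0166 0.064 ] [ 0.5217 -0.0215  0.064 ] [ 0.5233 -0.0024  0.064 ]
rear [ 0.5183 -0.0625  0.064 ] [ 0.5151 -0.1014  0.064 ] [ 0.5167 -0.0819  0.064 ]
rear w1 top edge?
catch ramp start [0.4914 0.0976 0.017 ] [0.4883 0.0633 0.017 ] [0.4899 0.0805 0.017 ]
catch ramp start [0.4845 0.0181 0.017 ] [ 0.4819 -0.0155  0.017 ] [0.4832 0.0013 0.017 ]
catch ramp start [ 0.4775 -0.0607  0.017 ] [ 0.4745 -0.0958  0.017 ] [ 0.476  -0.0783  0.017 ]
catch w2 [0.4911 0.0961 0.017 ] [0.4882 0.0623 0.017 ] [0.4897 0.0792 0.017 ]
catch w2 [0.4844 0.0181 0.017 ] [ 0.4815 -0.0158  0.017 ] [0.483  0.0012 0.017 ]
catch w2 [ 0.4777 -0.0612  0.017 ] [ 0.4748 -0.095   0.017 ] [ 0.4762 -0.0781  0.017 ]
LED [array([0.6456, 0.0473, 0.032 ]), array([ 0.6313, -0.1125,  0.032 ])]
[ 0.5328 -0.0024  0.0627]
[ 0.4619  0.048  -0.0007]
```

Bay axes from the screws and the drives' rears agree: yaw about -5.1°, catch 2 press point about (0.4994, -0.0003). Pressing it now.

>>> {"fn": "carry_out", "kwargs": {"deltas": [{"claw": 1,"xyz": [0.0,0,-0.05],"spin": -0.2},{"claw": 1,"xyz": [0.0,0,-0.1],"spin": -0.2},{"claw": 1,"xyz": [0.0,0,-0.15],"spin": -0.2},{"claw": 1,"xyz": [0.0,0,-0.19],"spin": -0.2},{"claw": 1,"xyz": [0.0,0,-0.213],"spin": -0.2},{"claw": 1,"xyz": [0.0,0,-0.22],"spin": -0.2},{"claw": 1,"xyz": [0.0,0,-0.22],"spin": -0.2}]}}

```text
time_s: 2.85
position: [0.4988, 0.0006, 0.0213]
eef_rot: [2.122, -2.315, -0.002]
wrist_force: [-0.5, 0.6, -0.2]
opening: 0.0
```

>>> {"fn": "carry_out", "kwargs": {"deltas": [{"claw": 1,"xyz": [0.0,0,-0.003],"spin": 0},{"claw": 1,"xyz": [0.0,0,-0.006],"spin": 0},{"claw": 1,"xyz": [0.0,0,-0.0085],"spin": 0},{"claw": 1,"xyz": [0.0,0,-0.0085],"spin": 0},{"claw": 1,"xyz": [0.0,0,-0.0085],"spin": 0}]}}

```text
time_s: 3.35
position: [0.5013, 0.0006, 0.0136]
eef_rot: [-2.123, 2.313, -0.004]
wrist_force: [2.0, -0.3, 2.2]
opening: -0.0002
```

```bash
python3 w.py w3
```

```text
3.4 [0.5012 0.0006 0.0135] [-2.1231  2.3135 -0.0036] -0.00032405791467439644 [ 1.9641 -0.938   2.3971] [-0.1374  0.3922  1.965  -0.0003  0.7817  1.5194]
```

View pics/w3.png

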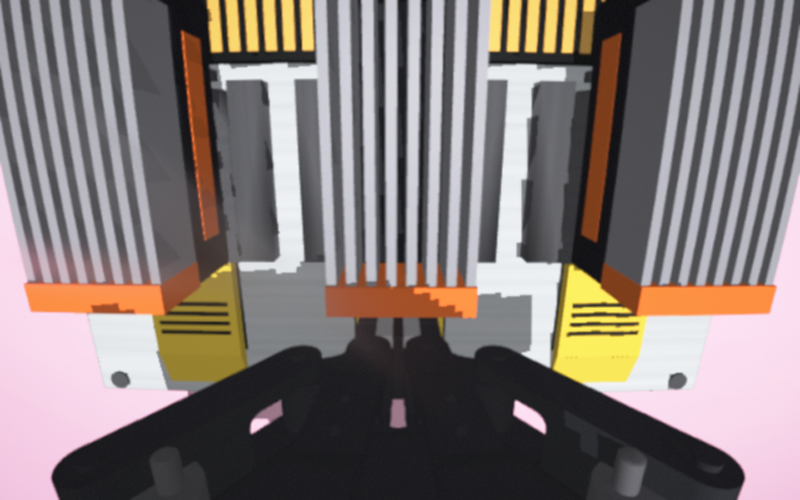

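>>> {"fn": "carry_out", "kwargs": {"deltas": [{"claw": 1,"xyz": [-0.001,0,-0.001],"spin": 0},{"claw": 1,"xyz": [-0.002,0,-0.0025],"spin": 0},{"claw": 1,"xyz": [-0.002,0,-0.0025],"spin": 0}]}}

```text
time_s: 3.7
position: [0.4999, 0.0008, 0.012]
eef_rot: [-2.122, 2.313, -0.005]
wrist_force: [0.6, 0.7, 13.9]
opening: 0.0
```

```bash
python3 w.py w4
```

```text
3.75 [0.5    0.0008 0.012 ] [-2.1218  2.3127 -0.0052] 0.0001668027152370334 [ 0.9698  0.6138 12.7379] [-0.1378  0.3922  1.9706  0.0003  0.7742  1.5188]
```

View pics/w4.png

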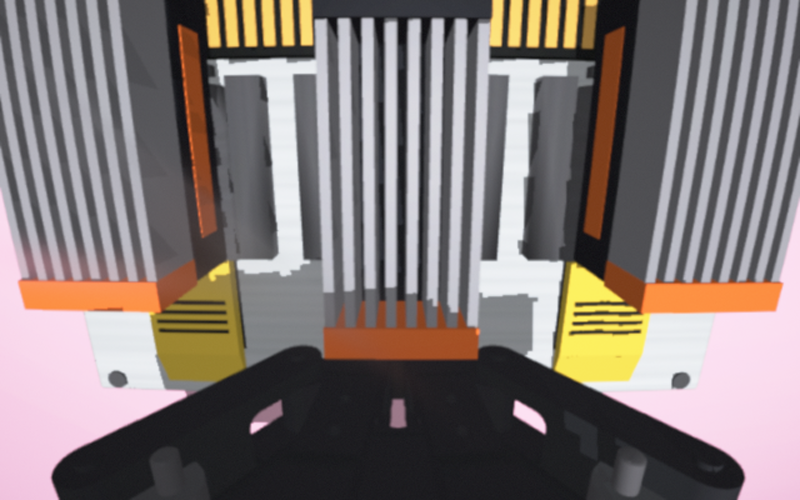

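The middle drive has popped out, its rear edge now at row 358 against 310 for its neighbours. Catches 1 and 3 next.

>>> {"fn": "carry_out", "kwargs": {"deltas": [{"claw": 1,"xyz": [-0.001,0,0.02],"spin": 0},{"claw": 1,"xyz": [0.003,0.04,0.022],"spin": 0},{"claw": 1,"xyz": [0.009,0.079,0.02],"spin": 0},{"claw": 1,"xyz": [0.009,0.079,0.012],"spin": 0},{"claw": 1,"xyz": [0.009,0.079,0.006],"spin": 0},{"claw": 1,"xyz": [0.009,0.079,0.002],"spin": 0},{"claw": 1,"xyz": [0.009,0.079,0.0],"spin": 0},{"claw": 1,"xyz": [0.009,0.079,0.0],"spin": 0}]}}

```text
time_s: 4.55
position: [0.5055, 0.0799, 0.012]
eef_rot: [2.12, -2.317, -0.004]
wrist_force: [-5.7, 4.9, 20.8]
opening: -0.0004
```

```bash
python3 w.py w5
```

```text
4.6 [0.5055 0.0799 0.012 ] [ 2.1204 -2.3174 -0.0044] -7.572077312486422e-05 [-6.1581  4.6011 19.6135] [0.0194 0.408  1.9397 0.0025 0.796  1.6772]
```

View pics/w5.png

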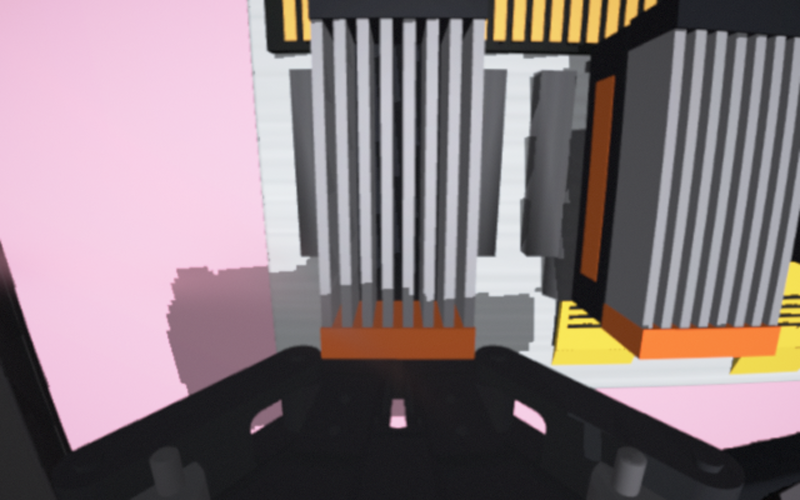

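>>> {"fn": "carry_out", "kwargs": {"deltas": [{"claw": 1,"xyz": [-0.002,0,0.02],"spin": 0},{"claw": 1,"xyz": [-0.014,-0.04,0.025],"spin": 0},{"claw": 1,"xyz": [-0.018,-0.085,0.025],"spin": 0},{"claw": 1,"xyz": [-0.02,-0.125,0.022],"spin": 0},{"claw": 1,"xyz": [-0.014,-0.159,0.016],"spin": 0},{"claw": 1,"xyz": [-0.014,-0.159,0.01],"spin": 0},{"claw": 1,"xyz": [-0.014,-0.159,0.005],"spin": 0},{"claw": 1,"xyz": [-0.014,-0.159,0.001],"spin": 0}]}}

```text
time_s: 5.4
position: [0.4923, -0.0798, 0.0118]
eef_rot: [2.123, -2.313, -0.0]
wrist_force: [-9.5, -4.4, 47.8]
opening: -0.0003
```

>>> {"fn": "carry_out", "kwargs": {"deltas": [{"claw": 1,"xyz": [0,0,-0.001],"spin": 0},{"claw": 1,"xyz": [0,0,-0.001],"spin": 0}]}}

```text
time_s: 5.6
position: [0.4923, -0.0798, 0.012]
eef_rot: [2.126, -2.309, 0.003]
wrist_force: [-5.3, -7.0, 17.1]
opening: -0.0
```

```bash
python3 w.py w6
```

```text
5.65 [ 0.4923 -0.0798  0.012 ] [ 2.1263 -2.3089  0.0031] -0.0001288335889438872 [-5.2688 -5.3953 17.5139] [-0.2979  0.3927  1.9697 -0.0048  0.7788  1.3586]
```

View pics/w6.png

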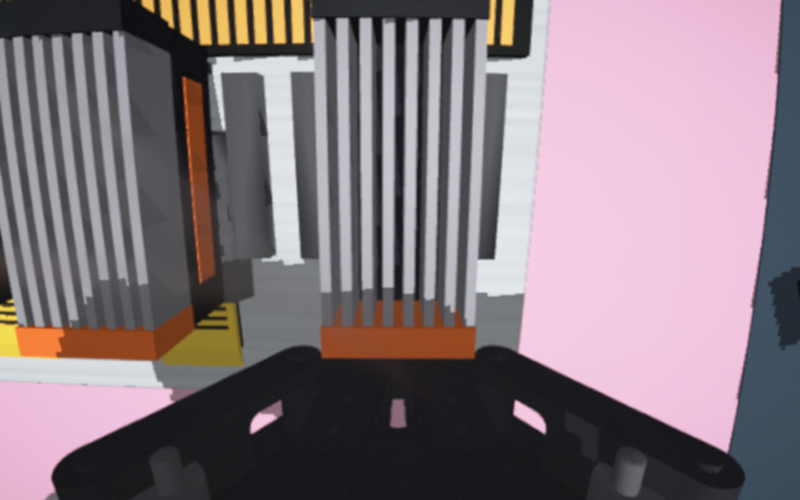

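All three drives are out. Gripping drive 3 now.

>>> {"fn": "carry_out", "kwargs": {"deltas": [{"claw": 1,"xyz": [-0.002,0,0.03],"spin": 0},{"claw": 0.35,"xyz": [-0.002,0,0.075],"spin": 0},{"claw": 0.35,"xyz": [0.02,-0.002,0.09],"spin": 0},{"claw": 0.35,"xyz": [0.054,-0.005,0.09],"spin": 0},{"claw": 0.35,"xyz": [0.054,-0.005,0.09],"spin": 0},{"claw": 0.35,"xyz": [0.054,-0.005,0.06],"spin": 0},{"claw": 0.35,"xyz": [0.054,-0.005,0.03],"spin": 0},{"claw": 0.35,"xyz": [0.054,-0.005,0.018],"spin": 0}]}}

```text
time_s: 6.45
position: [0.5434, -0.0821, 0.0252]
eef_rot: [2.123, -2.31, -0.01]
wrist_force: [-0.3, -0.1, 0.5]
opening: 0.0556
```

>>> {"fn": "carry_out", "kwargs": {"deltas": [{"claw": 0.5,"xyz": [0,0,0],"spin": 0},{"claw": 0.56,"xyz": [0,0,0],"spin": 0},{"claw": 0.7,"xyz": [0,0,0],"spin": 0},{"claw": 0.7,"xyz": [0,0,0],"spin": 0},{"claw": 0.7,"xyz": [0,0,0],"spin": 0}]}}

```text
time_s: 6.95
position: [0.546, -0.0837, 0.0283]
eef_rot: [2.123, -2.314, -0.002]
wrist_force: [-3.0, 0.6, -7.3]
opening: 0.0376
```

```bash
python3 w.py w7
```

```text
7.0 [ 0.546  -0.0837  0.0283] [ 2.1232 -2.3143 -0.0026] 0.03742952936611013 [-2.4916  1.0452 -7.2101] [-0.2782  0.4321  1.833   0.0002  0.8783  1.3785]
```

View pics/w7.png

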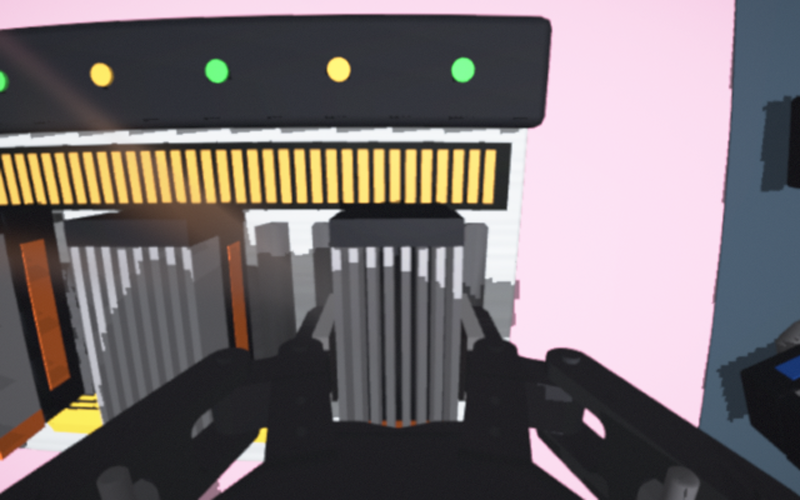

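>>> {"fn": "carry_out", "kwargs": {"deltas": [{"claw": 0.7,"xyz": [-0.004,0.0,-0.001],"spin": 0},{"claw": 0.7,"xyz": [-0.014,0.001,-0.001],"spin": 0},{"claw": 0.7,"xyz": [-0.026,0.002,-0.001],"spin": 0},{"claw": 0.7,"xyz": [-0.038,0.003,-0.001],"spin": 0},{"claw": 0.7,"xyz": [-0.05,0.004,-0.001],"spin": 0},{"claw": 0.7,"xyz": [-0.062,0.005,-0.001],"spin": 0},{"claw": 0.7,"xyz": [-0.07,0.006,-0.001],"spin": 0},{"claw": 0.7,"xyz": [-0.07,0.006,-0.001],"spin": 0}]}}

```text
time_s: 7.8
position: [0.4746, -0.0779, 0.0275]
eef_rot: [2.123, -2.313, -0.003]
wrist_force: [-3.5, 0.4, 3.2]
opening: 0.0373
```

```bash
python3 w.py w8
```

```text
7.85 [ 0.4748 -0.0779  0.0275] [ 2.1226 -2.3129 -0.0042] 0.037300652646395156 [-4.6336 -0.9089  6.7608] [-0.3068  0.3512  1.9881 -0.001   0.8058  1.3504]
```

View pics/w8.png

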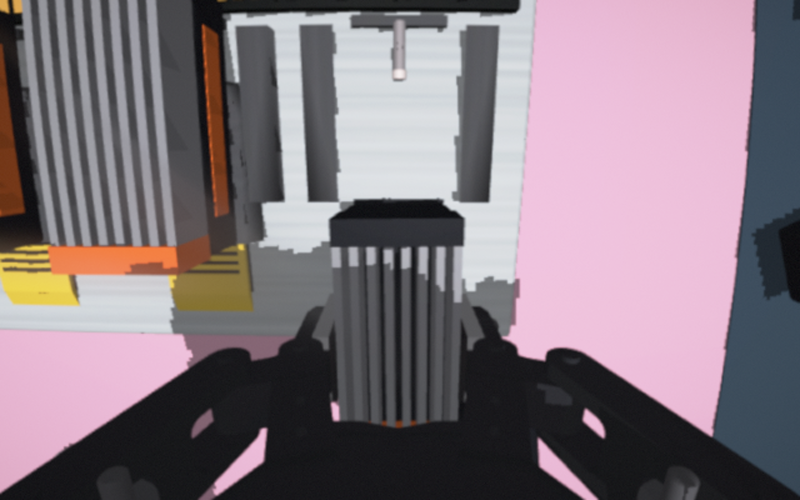

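Drive 3 is off the rails: its nose at (397,215) is clear of the rails ending at row 200. Lifting it over to the far end of the tray.

>>> {"fn": "carry_out", "kwargs": {"deltas": [{"claw": 0.7,"xyz": [-0.005,0.0,0.02],"spin": 0},{"claw": 0.7,"xyz": [-0.01,0.0,0.06],"spin": 0},{"claw": 0.7,"xyz": [-0.01,0.03,0.09],"spin": 0},{"claw": 0.7,"xyz": [0.0,0.075,0.095],"spin": 0},{"claw": 0.7,"xyz": [0.01,0.12,0.095],"spin": 0},{"claw": 0.7,"xyz": [0.02,0.165,0.095],"spin": 0},{"claw": 0.7,"xyz": [0.035,0.21,0.095],"spin": 1},{"claw": 0.7,"xyz": [0.05,0.255,0.095],"spin": 2}]}}

```text
time_s: 8.65
position: [0.5272, 0.1788, 0.1219]
eef_rot: [2.165, -2.276, 0.0]
wrist_force: [0.8, -1.6, -1.7]
opening: 0.0374
```

>>> {"fn": "carry_out", "kwargs": {"deltas": [{"claw": 0.7,"xyz": [0.015,0.04,0.0],"spin": 1},{"claw": 0.7,"xyz": [0.03,0.08,0.0],"spin": 1},{"claw": 0.7,"xyz": [0.05,0.12,0.0],"spin": 1},{"claw": 0.7,"xyz": [0.068,0.145,0.0],"spin": 1},{"claw": 0.7,"xyz": [0.068,0.145,0.0],"spin": 1},{"claw": 0.7,"xyz": [0.068,0.145,0.0],"spin": 1}]}}

```text
time_s: 9.25
position: [0.5946, 0.3221, 0.1209]
eef_rot: [2.183, -2.255, -0.001]
wrist_force: [-0.6, -0.3, -2.3]
opening: 0.0371
```

```bash
python3 w.py w9
```

```text
9.3 [0.5941 0.3213 0.1212] [ 2.1821 -2.2559 -0.0008] 0.03733250274014483 [ 0.4055 -0.4997 -1.7062] [ 0.3931  0.4967  1.4338 -0.0006  1.2141  1.9974]
```

View pics/w9.png

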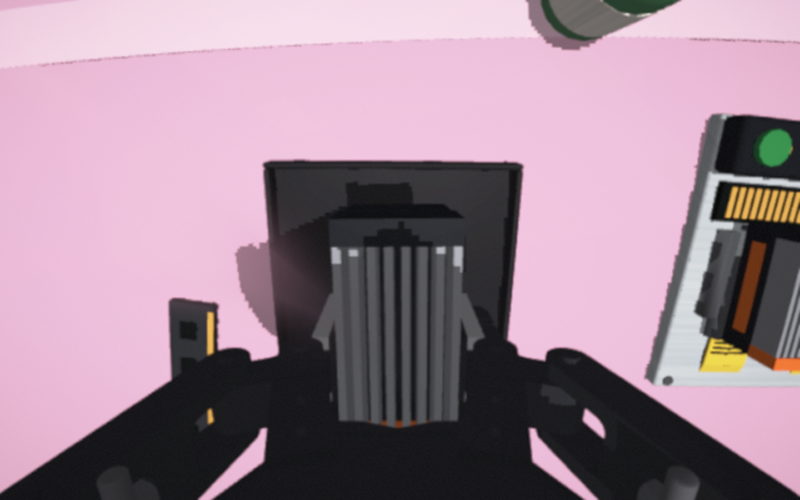

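```bash
python3 - <<'E'
import pickle
from h import *
np.set_printoptions(precision=4,suppress=True)
c=pickle.load(open("w9.pkl","rb"))
for p in((265,163),(522,163),(276,350),(508,345)): print(atz(c,p[0]/1.25,p[1]/1.25,.018))
c=pickle.load(open("w2.pkl","rb"))
for p in((120,77),(180,368),(42,373)): print(atz(c,p[0]/1.25,p[1]/1.25,.018))
E
```

```text
[0.647  0.4007 0.018 ]
[0.6419 0.2445 0.018 ]
[0.5193 0.4088 0.018 ]
[0.5181 0.2476 0.018 ]
[0.638  0.2327 0.018 ]
[0.3473 0.2451 0.018 ]
[0.3493 0.4104 0.018 ]
```

>>> {"fn": "carry_out", "kwargs": {"deltas": [{"claw": 0.7,"xyz": [-0.005,0.002,-0.03],"spin": 0},{"claw": 0.7,"xyz": [-0.005,0.002,-0.065],"spin": 0},{"claw": 0.7,"xyz": [-0.005,0.002,-0.085],"spin": 0},{"claw": 0.7,"xyz": [-0.005,0.002,-0.094],"spin": 0},{"claw": 0.7,"xyz": [-0.005,0.002,-0.097],"spin": 0},{"claw": 0.7,"xyz": [-0.005,0.002,-0.099],"spin": 0},{"claw": 0.7,"xyz": [-0.005,0.002,-0.1],"spin": 0},{"claw": 0.7,"xyz": [-0.005,0.002,-0.1],"spin": 0}]}}

```text
time_s: 10.1
position: [0.5907, 0.3241, 0.0235]
eef_rot: [-2.182, 2.257, -0.001]
wrist_force: [0.3, -0.5, -2.2]
opening: 0.0372
```

>>> {"fn": "carry_out", "kwargs": {"deltas": [{"claw": 0.7,"xyz": [0,0,-0.001],"spin": 0},{"claw": 0.7,"xyz": [0,0,-0.002],"spin": 0},{"claw": 0.7,"xyz": [0,0,-0.003],"spin": 0},{"claw": 0.7,"xyz": [0,0,-0.003],"spin": 0}]}}

```text
time_s: 10.5
position: [0.5901, 0.324, 0.0196]
eef_rot: [-2.184, 2.258, -0.0]
wrist_force: [-0.6, 0.5, -0.5]
opening: 0.0371
```

>>> {"fn": "carry_out", "kwargs": {"deltas": [{"claw": 0.7,"xyz": [0,0,-0.001],"spin": 0},{"claw": 0.7,"xyz": [0,0,-0.001],"spin": 0}]}}

```text
time_s: 10.7
position: [0.5901, 0.324, 0.0195]
eef_rot: [-2.184, 2.258, -0.0]
wrist_force: [-1.6, -0.4, 4.2]
opening: 0.0372
```

>>> {"fn": "carry_out", "kwargs": {"deltas": [{"claw": 0.45,"xyz": [0,0,0.001],"spin": 0},{"claw": 0.35,"xyz": [0,0,0.001],"spin": 0},{"claw": 0.35,"xyz": [0,0,0.001],"spin": 0},{"claw": 0.35,"xyz": [0,0,0.03],"spin": 0},{"claw": 0.35,"xyz": [0,0,0.075],"spin": 0},{"claw": 0.35,"xyz": [-0.01,-0.03,0.1],"spin": -1},{"claw": 0.35,"xyz": [-0.015,-0.08,0.1],"spin": -2},{"claw": 0.35,"xyz": [-0.02,-0.13,0.1],"spin": -3}]}}

```text
time_s: 11.5
position: [0.5704, 0.1938, 0.1196]
eef_rot: [-2.124, 2.311, -0.003]
wrist_force: [-0.3, -0.3, -1.0]
opening: 0.0556
```

>>> {"fn": "carry_out", "kwargs": {"deltas": [{"claw": 0.35,"xyz": [-0.004,-0.048,0],"spin": 0},{"claw": 0.35,"xyz": [-0.008,-0.096,0],"spin": 0},{"claw": 0.35,"xyz": [-0.012,-0.144,0],"spin": 0},{"claw": 0.35,"xyz": [-0.017,-0.185,0],"spin": 0},{"claw": 0.35,"xyz": [-0.017,-0.198,0],"spin": 0},{"claw": 0.35,"xyz": [-0.017,-0.198,0],"spin": 0}]}}

```text
time_s: 12.1
position: [0.5532, -0.0053, 0.1184]
eef_rot: [-2.12, 2.318, -0.001]
wrist_force: [0.0, 0.1, -0.7]
opening: 0.0555
```

```bash
python3 w.py w10
```

```text
12.15 [ 0.5532 -0.0038  0.1183] [-2.1211  2.3165  0.0007] 0.055828586941672094 [-0.0572  0.4322 -0.1502] [-0.1331  0.3304  1.725   0.0009  1.0861  1.5252]
```

View pics/w10.png

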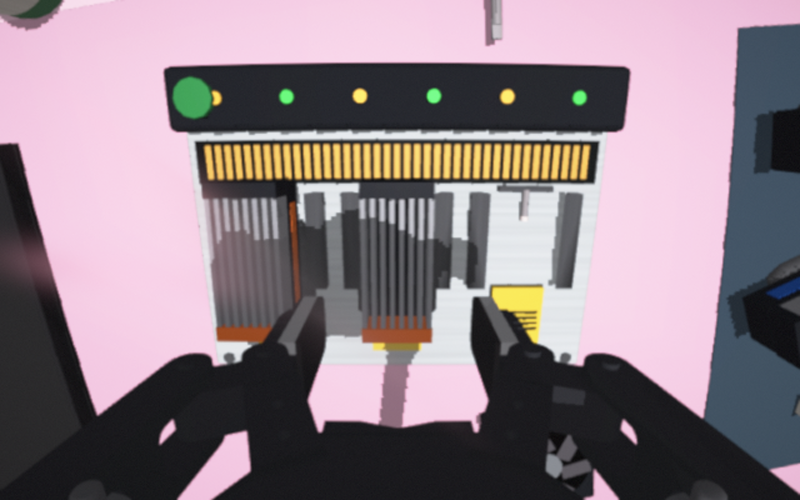

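>>> {"fn": "carry_out", "kwargs": {"deltas": [{"claw": 0.35,"xyz": [0,0,-0.04],"spin": 0},{"claw": 0.35,"xyz": [0,0,-0.075],"spin": 0},{"claw": 0.35,"xyz": [0,0,-0.09],"spin": 0},{"claw": 0.35,"xyz": [0,0,-0.09],"spin": 0},{"claw": 0.5,"xyz": [0,0,-0.09],"spin": 0},{"claw": 0.56,"xyz": [0,0,-0.09],"spin": 0},{"claw": 0.7,"xyz": [0,0,-0.09],"spin": 0},{"claw": 0.7,"xyz": [0,0,-0.09],"spin": 0}]}}

```text
time_s: 12.95
position: [0.5541, -0.0033, 0.0294]
eef_rot: [-2.122, 2.314, -0.003]
wrist_force: [0.0, 0.3, -0.5]
opening: 0.0375
```

>>> {"fn": "carry_out", "kwargs": {"deltas": [{"claw": 0.7,"xyz": [-0.004,0.0,-0.001],"spin": 0},{"claw": 0.7,"xyz": [-0.014,0.001,-0.001],"spin": 0},{"claw": 0.7,"xyz": [-0.026,0.002,-0.001],"spin": 0},{"claw": 0.7,"xyz": [-0.038,0.003,-0.001],"spin": 0},{"claw": 0.7,"xyz": [-0.05,0.004,-0.001],"spin": 0},{"claw": 0.7,"xyz": [-0.062,0.005,-0.001],"spin": 0},{"claw": 0.7,"xyz": [-0.07,0.006,-0.001],"spin": 0},{"claw": 0.7,"xyz": [-0.07,0.006,-0.001],"spin": 0}]}}

```text
time_s: 13.75
position: [0.4841, 0.0021, 0.0291]
eef_rot: [-2.121, 2.313, -0.006]
wrist_force: [2.1, -1.1, 8.4]
opening: 0.0375
```

```bash
python3 w.py w11
```

```text
13.8 [0.4842 0.0021 0.0292] [-2.1216  2.3131 -0.0057] 0.03748005597064926 [ 1.2083 -0.7803  9.6357] [-0.1395  0.3488  1.986  -0.0001  0.8022  1.5177]
```

View pics/w11.png

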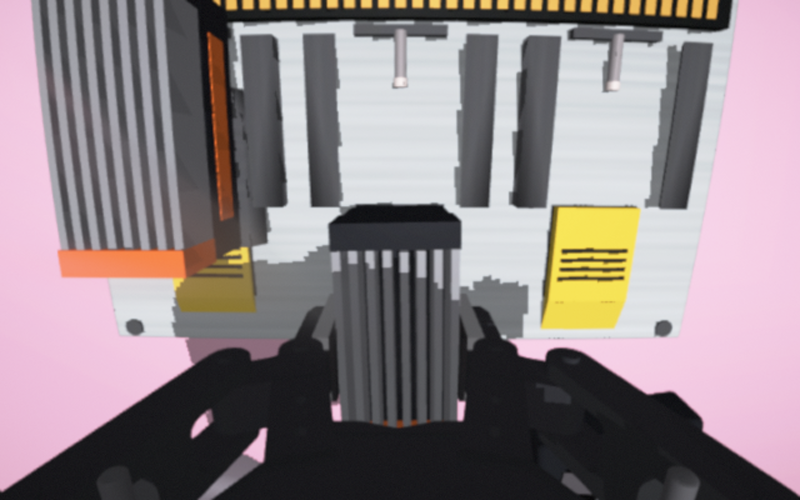

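>>> {"fn": "carry_out", "kwargs": {"deltas": [{"claw": 0.7,"xyz": [-0.004,0.0,0.02],"spin": 0},{"claw": 0.7,"xyz": [-0.008,0.0,0.06],"spin": 0},{"claw": 0.7,"xyz": [-0.008,0.03,0.09],"spin": 0},{"claw": 0.7,"xyz": [-0.006,0.075,0.095],"spin": 0},{"claw": 0.7,"xyz": [-0.004,0.12,0.095],"spin": 0},{"claw": 0.7,"xyz": [-0.002,0.165,0.095],"spin": 1},{"claw": 0.7,"xyz": [0.0,0.212,0.095],"spin": 2},{"claw": 0.7,"xyz": [0.005,0.26,0.095],"spin": 3}]}}

```text
time_s: 14.6
position: [0.4855, 0.2631, 0.1218]
eef_rot: [2.182, -2.255, -0.002]
wrist_force: [1.1, 0.2, -1.6]
opening: 0.0374
```

>>> {"fn": "carry_out", "kwargs": {"deltas": [{"claw": 0.7,"xyz": [0.003,0.035,0],"spin": 0},{"claw": 0.7,"xyz": [0.005,0.063,0],"spin": 0},{"claw": 0.7,"xyz": [0.005,0.063,-0.02],"spin": 0},{"claw": 0.7,"xyz": [0.005,0.063,-0.05],"spin": 0},{"claw": 0.7,"xyz": [0.005,0.063,-0.075],"spin": 0},{"claw": 0.7,"xyz": [0.005,0.063,-0.089],"spin": 0},{"claw": 0.7,"xyz": [0.005,0.063,-0.094],"spin": 0},{"claw": 0.7,"xyz": [0.005,0.063,-0.096],"spin": 0}]}}

```text
time_s: 15.4
position: [0.4918, 0.3246, 0.0256]
eef_rot: [2.182, -2.256, -0.001]
wrist_force: [-0.6, -0.2, -1.5]
opening: 0.0374
```

>>> {"fn": "carry_out", "kwargs": {"deltas": [{"claw": 0.7,"xyz": [0,0,-0.0015],"spin": 0},{"claw": 0.7,"xyz": [0,0,-0.003],"spin": 0},{"claw": 0.7,"xyz": [0,0,-0.004],"spin": 0},{"claw": 0.7,"xyz": [0,0,-0.0045],"spin": 0},{"claw": 0.7,"xyz": [0,0,-0.0045],"spin": 0}]}}

```text
time_s: 15.9
position: [0.4931, 0.3254, 0.0221]
eef_rot: [-2.184, 2.258, -0.0]
wrist_force: [0.5, 0.6, -1.8]
opening: 0.0373
```

>>> {"fn": "carry_out", "kwargs": {"deltas": [{"claw": 0.7,"xyz": [0,0,-0.001],"spin": 0},{"claw": 0.7,"xyz": [0,0,-0.002],"spin": 0},{"claw": 0.7,"xyz": [0,0,-0.0025],"spin": 0},{"claw": 0.7,"xyz": [0,0,-0.0025],"spin": 0}]}}

```text
time_s: 16.3
position: [0.4933, 0.3255, 0.0212]
eef_rot: [-2.183, 2.258, -0.001]
wrist_force: [-2.3, -1.1, 9.7]
opening: 0.0375
```

>>> {"fn": "carry_out", "kwargs": {"deltas": [{"claw": 0.7,"xyz": [0,0,0.002],"spin": 0},{"claw": 0.45,"xyz": [0,0,0.002],"spin": 0},{"claw": 0.35,"xyz": [0,0,0.002],"spin": 0},{"claw": 0.35,"xyz": [0,0,0.003],"spin": 0},{"claw": 0.35,"xyz": [0,0,0.04],"spin": 0},{"claw": 0.35,"xyz": [0,0,0.085],"spin": 0},{"claw": 0.35,"xyz": [0.01,-0.03,0.1],"spin": -1.5},{"claw": 0.35,"xyz": [0.023,-0.075,0.1],"spin": -3}]}}

```text
time_s: 17.1
position: [0.5184, 0.2524, 0.1228]
eef_rot: [-2.122, 2.306, -0.004]
wrist_force: [1.2, -1.3, -0.2]
opening: 0.0555
```

>>> {"fn": "carry_out", "kwargs": {"deltas": [{"claw": 0.35,"xyz": [0.012,-0.045,0],"spin": 0},{"claw": 0.35,"xyz": [0.024,-0.09,0],"spin": 0},{"claw": 0.35,"xyz": [0.036,-0.135,0],"spin": 0},{"claw": 0.35,"xyz": [0.044,-0.174,0],"spin": 0},{"claw": 0.35,"xyz": [0.044,-0.174,0],"spin": 0},{"claw": 0.35,"xyz": [0.044,-0.174,0],"spin": 0}]}}

```text
time_s: 17.7
position: [0.56, 0.0757, 0.1191]
eef_rot: [2.121, -2.317, -0.001]
wrist_force: [-0.1, 0.4, -0.0]
opening: 0.0553
```

```bash
python3 w.py w12
```

```text
17.75 [0.5597 0.0767 0.1191] [ 2.1229 -2.3157 -0.0016] 0.055749980466534066 [-0.1501 -0.4035  0.2691] [0.0126 0.346  1.6977 0.0008 1.0987 1.6698]
```

View pics/w12.png

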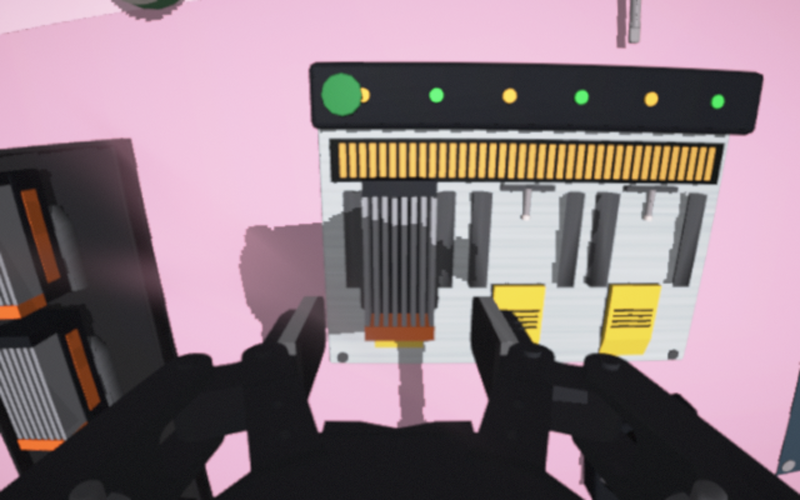

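Two drives stand upright in the tray, and drive 1 is centred between the fingers. Now the same moves for it.

>>> {"fn": "carry_out", "kwargs": {"deltas": [{"claw": 0.35,"xyz": [0,0,-0.04],"spin": 0},{"claw": 0.35,"xyz": [0,0,-0.075],"spin": 0},{"claw": 0.35,"xyz": [0,0,-0.091],"spin": 0},{"claw": 0.35,"xyz": [0,0,-0.091],"spin": 0},{"claw": 0.5,"xyz": [0,0,-0.091],"spin": 0},{"claw": 0.56,"xyz": [0,0,-0.091],"spin": 0},{"claw": 0.7,"xyz": [0,0,-0.091],"spin": 0},{"claw": 0.7,"xyz": [0,0,-0.091],"spin": 0}]}}

```text
time_s: 18.55
position: [0.5604, 0.0764, 0.0294]
eef_rot: [-2.124, 2.314, -0.002]
wrist_force: [-1.1, -2.6, 2.6]
opening: 0.0373
```

>>> {"fn": "carry_out", "kwargs": {"deltas": [{"claw": 0.7,"xyz": [-0.004,0.0,-0.001],"spin": 0},{"claw": 0.7,"xyz": [-0.014,0.001,-0.001],"spin": 0},{"claw": 0.7,"xyz": [-0.026,0.002,-0.001],"spin": 0},{"claw": 0.7,"xyz": [-0.038,0.003,-0.001],"spin": 0},{"claw": 0.7,"xyz": [-0.05,0.004,-0.001],"spin": 0},{"claw": 0.7,"xyz": [-0.062,0.005,-0.001],"spin": 0},{"claw": 0.7,"xyz": [-0.07,0.006,-0.001],"spin": 0},{"claw": 0.7,"xyz": [-0.07,0.006,-0.001],"spin": 0}]}}

```text
time_s: 19.35
position: [0.4917, 0.0829, 0.0293]
eef_rot: [-2.12, 2.312, -0.006]
wrist_force: [0.5, 0.1, 10.3]
opening: 0.0374
```

```bash
python3 w.py w13
```

```text
19.4 [0.4917 0.0829 0.0293] [-2.1197  2.312  -0.005 ] 0.03715055905366498 [ 1.5063 -0.5341  9.9798] [0.0268 0.3649 1.956  0.0011 0.8149 1.6836]
```

View pics/w13.png

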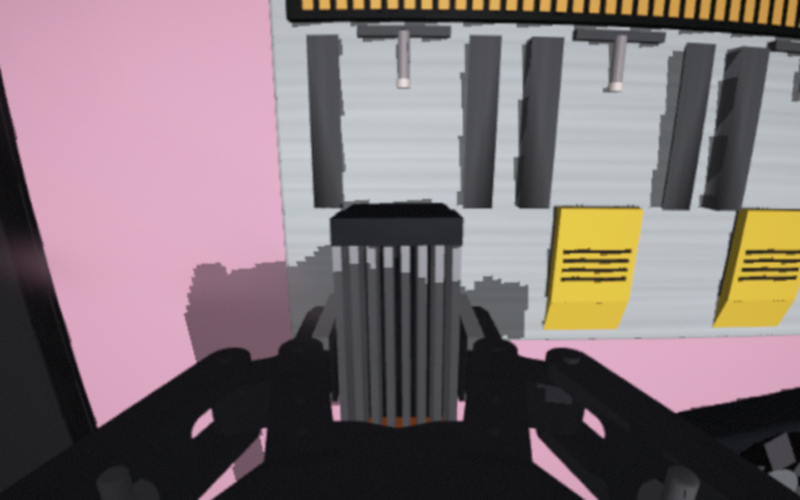

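>>> {"fn": "carry_out", "kwargs": {"deltas": [{"claw": 0.7,"xyz": [-0.008,0.0,0.025],"spin": 0},{"claw": 0.7,"xyz": [-0.012,0.0,0.065],"spin": 0},{"claw": 0.7,"xyz": [-0.025,0.025,0.095],"spin": 0},{"claw": 0.7,"xyz": [-0.04,0.068,0.096],"spin": 0},{"claw": 0.7,"xyz": [-0.055,0.112,0.096],"spin": 1},{"claw": 0.7,"xyz": [-0.07,0.155,0.096],"spin": 2},{"claw": 0.7,"xyz": [-0.085,0.2,0.096],"spin": 3},{"claw": 0.7,"xyz": [-0.09,0.235,0.096],"spin": 3}]}}

```text
time_s: 20.2
position: [0.3959, 0.3187, 0.1226]
eef_rot: [2.183, -2.254, -0.004]
wrist_force: [0.1, 0.0, -2.9]
opening: 0.0375
```

>>> {"fn": "carry_out", "kwargs": {"deltas": [{"claw": 0.7,"xyz": [0.0,0.01,0],"spin": 0},{"claw": 0.7,"xyz": [0.0,0.01,-0.01],"spin": 0},{"claw": 0.7,"xyz": [0.0,0.01,-0.04],"spin": 0},{"claw": 0.7,"xyz": [0.0,0.01,-0.07],"spin": 0},{"claw": 0.7,"xyz": [0.0,0.01,-0.088],"spin": 0},{"claw": 0.7,"xyz": [0.0,0.01,-0.095],"spin": 0},{"claw": 0.7,"xyz": [0.0,0.01,-0.098],"spin": 0},{"claw": 0.7,"xyz": [0.0,0.01,-0.098],"spin": 0}]}}

```text
time_s: 21.0
position: [0.4003, 0.3267, 0.0254]
eef_rot: [2.182, -2.259, 0.0]
wrist_force: [-0.5, -0.5, -2.1]
opening: 0.0372
```

>>> {"fn": "carry_out", "kwargs": {"deltas": [{"claw": 0.7,"xyz": [0,0,-0.0015],"spin": 0},{"claw": 0.7,"xyz": [0,0,-0.003],"spin": 0},{"claw": 0.7,"xyz": [0,0,-0.0045],"spin": 0},{"claw": 0.7,"xyz": [0,0,-0.0055],"spin": 0},{"claw": 0.7,"xyz": [0,0,-0.006],"spin": 0}]}}

```text
time_s: 21.5
position: [0.4005, 0.3276, 0.0212]
eef_rot: [-2.183, 2.257, -0.001]
wrist_force: [-2.3, -2.9, 15.7]
opening: 0.0376
```

```bash
python3 w.py w14
```

```text
21.55 [0.4005 0.3277 0.0213] [-2.1832  2.2567 -0.0011] 0.03723327848913509 [-3.1785 -1.6146 11.4017] [ 0.5514  0.3996  1.9206 -0.0005  0.8196  2.1556]
```

View pics/w14.png

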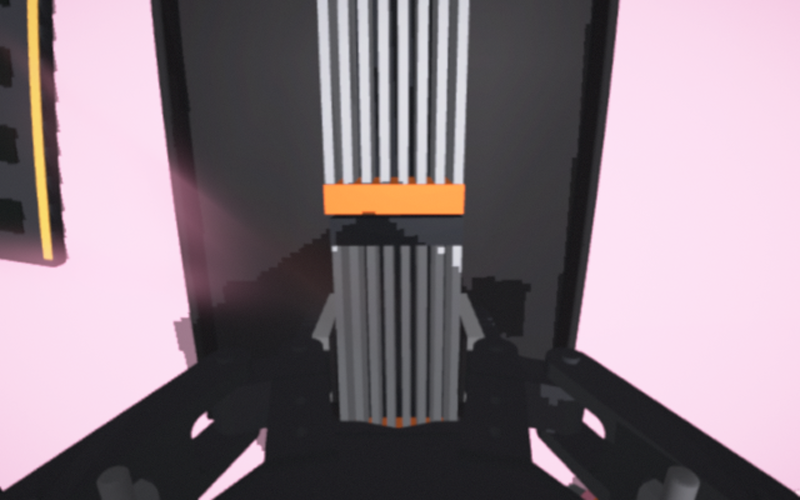

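>>> {"fn": "carry_out", "kwargs": {"deltas": [{"claw": 0.7,"xyz": [0,0,0.002],"spin": 0},{"claw": 0.45,"xyz": [0,0,0.003],"spin": 0},{"claw": 0.35,"xyz": [0,0,0.003],"spin": 0},{"claw": 0.35,"xyz": [0,0,0.004],"spin": 0},{"claw": 0.35,"xyz": [0,0,0.05],"spin": 0},{"claw": 0.35,"xyz": [0,0,0.1],"spin": 0},{"claw": 0.35,"xyz": [0,-0.025,0.14],"spin": -1.5},{"claw": 0.35,"xyz": [0,-0.06,0.175],"spin": -3}]}}

```text
time_s: 22.35
position: [0.4007, 0.2681, 0.1966]
eef_rot: [-2.124, 2.311, -0.001]
wrist_force: [1.0, -0.2, 1.1]
opening: 0.0561
```

>>> {"fn": "carry_out", "kwargs": {"deltas": [{"claw": 0.35,"xyz": [-0.005,-0.048,0],"spin": 0},{"claw": 0.35,"xyz": [-0.01,-0.096,0],"spin": 0},{"claw": 0.35,"xyz": [-0.015,-0.145,0],"spin": 0},{"claw": 0.35,"xyz": [-0.02,-0.194,0],"spin": 0},{"claw": 0.35,"xyz": [-0.025,-0.243,0],"spin": 0},{"claw": 0.35,"xyz": [-0.03,-0.292,0],"spin": 0},{"claw": 0.35,"xyz": [-0.035,-0.341,0],"spin": 0},{"claw": 0.35,"xyz": [-0.04,-0.39,0],"spin": 0}]}}

```text
time_s: 23.15
position: [0.3594, -0.1245, 0.1945]
eef_rot: [-2.123, 2.315, -0.001]
wrist_force: [1.3, 0.1, -0.0]
opening: 0.0558
```

>>> {"fn": "carry_out", "kwargs": {"deltas": [{"claw": 0.2,"xyz": [-0.005,-0.048,0],"spin": 2},{"claw": 0.2,"xyz": [-0.015,-0.096,0],"spin": 5},{"claw": 0.2,"xyz": [-0.025,-0.145,0],"spin": 5},{"claw": 0.2,"xyz": [-0.03,-0.194,0],"spin": 5},{"claw": 0.2,"xyz": [-0.04,-0.215,0],"spin": 5},{"claw": 0.2,"xyz": [-0.04,-0.215,0],"spin": 5},{"claw": 0.2,"xyz": [-0.04,-0.215,0],"spin": 5}]}}

```text
time_s: 23.85
position: [0.3197, -0.3371, 0.1939]
eef_rot: [-2.221, 2.221, 0.003]
wrist_force: [-0.1, 0.6, 0.8]
opening: 0.0685
```

```bash
python3 w.py w15
```

```text
23.9 [ 0.3199 -0.3365  0.194 ] [-2.222   2.2196  0.0022] 0.06793542847966262 [-0.3829  0.0008  1.1174] [-0.9612  0.1359  1.7878  0.0007  1.2195  0.6082]
```

View pics/w15.png

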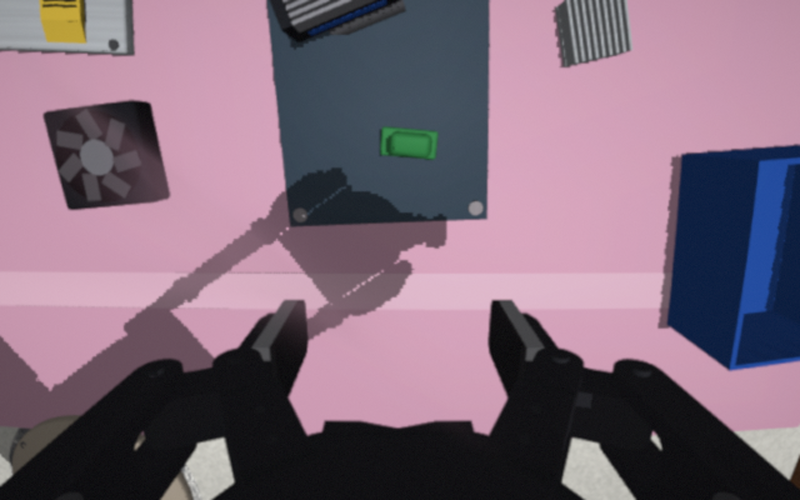

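```bash
python3 - <<'E'
import pickle
from h import *
c=pickle.load(open("w15.pkl","rb"));save(c,"w15b",(295,90,365,140),10)
E
```

```text
(no output)
```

View pics/w15b.png

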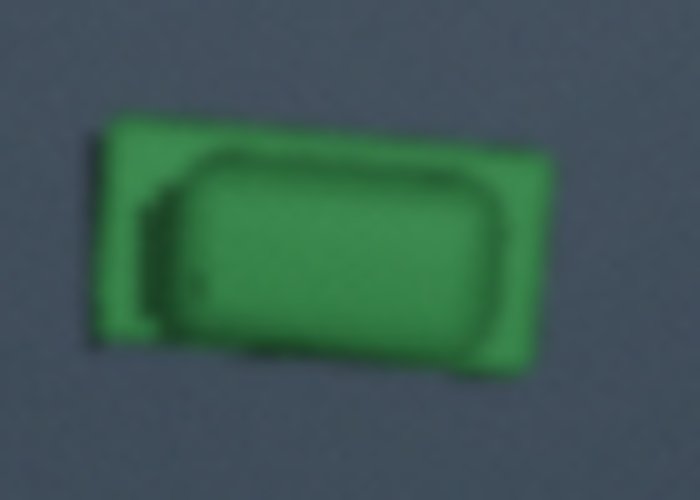

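```bash
python3 - <<'E'
import pickle
from h import *
np.set_printoptions(precision=4,suppress=True)
c=pickle.load(open("w15.pkl","rb"))
f=lambda x,y:(295+x/10-.45,90+y/10-.45)
P=[atz(c,*f(*p),.018) for p in((112,120),(552,153),(533,375),(100,340))]
print(np.array(P),np.mean(P,0)); d=P[0]-P[1]+P[3]-P[2]; print("block y dir yaw",np.degrees(np.arctan2(-d[0],d[1])))
print(atz(c,*f(340,258),.066)); print(atd(c,*f(340,258)))
E
```

```text
[[ 0.3916 -0.3252  0.018 ]
 [ 0.3886 -0.3675  0.018 ]
 [ 0.3675 -0.3662  0.018 ]
 [ 0.3709 -0.3238  0.018 ]] [ 0.3797 -0.3457  0.018 ]
block y dir yaw -4.290726322808971
[ 0.3799 -0.3457  0.066 ]
[ 0.3799 -0.3458  0.065 ]
```

>>> {"fn": "carry_out", "kwargs": {"deltas": [{"claw": 0.3,"xyz": [0.03,-0.005,-0.035],"spin": -3},{"claw": 0.3,"xyz": [0.06,-0.009,-0.07],"spin": -4.3},{"claw": 0.3,"xyz": [0.06,-0.009,-0.11],"spin": -4.3},{"claw": 0.3,"xyz": [0.06,-0.009,-0.145],"spin": -4.3},{"claw": 0.3,"xyz": [0.06,-0.009,-0.165],"spin": -4.3},{"claw": 0.3,"xyz": [0.06,-0.009,-0.169],"spin": -4.3},{"claw": 0.3,"xyz": [0.06,-0.009,-0.169],"spin": -4.3}]}}

```text
time_s: 24.6
position: [0.3803, -0.3453, 0.0253]
eef_rot: [-2.14, 2.3, 0.002]
wrist_force: [0.1, -0.4, -0.3]
opening: 0.0599
```

```bash
python3 w.py w16
```

```text
24.65 [ 0.3808 -0.3462  0.0262] [-2.1396  2.3004 -0.0019] 0.059730010540622595 [ 1.1037 -0.1764 -0.109 ] [-0.8732  0.3898  1.9211  0.0001  0.8295  0.77  ]
```

View pics/w16.png

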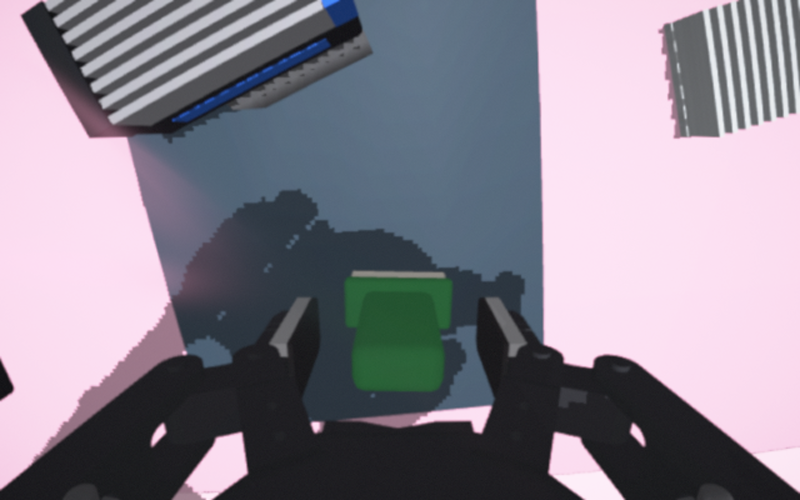

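>>> {"fn": "carry_out", "kwargs": {"deltas": [{"claw": 0.5,"xyz": [0,0,0],"spin": 0},{"claw": 0.65,"xyz": [0,0,0],"spin": 0},{"claw": 0.8,"xyz": [0,0,0],"spin": 0},{"claw": 0.8,"xyz": [0,0,0],"spin": 0},{"claw": 0.8,"xyz": [0,0,0],"spin": 0}]}}

```text
time_s: 25.15
position: [0.3807, -0.3472, 0.0268]
eef_rot: [-2.137, 2.302, -0.004]
wrist_force: [-0.6, 1.4, 7.6]
opening: 0.0272
```

```bash
python3 w.py w17
```

```text
25.2 [ 0.3807 -0.3472  0.0268] [-2.1374  2.3021 -0.0041] 0.0272803213983963 [-0.0229  1.5475  6.8708] [-0.8748  0.3891  1.9202  0.0005  0.8297  0.7698]
```

View pics/w17.png

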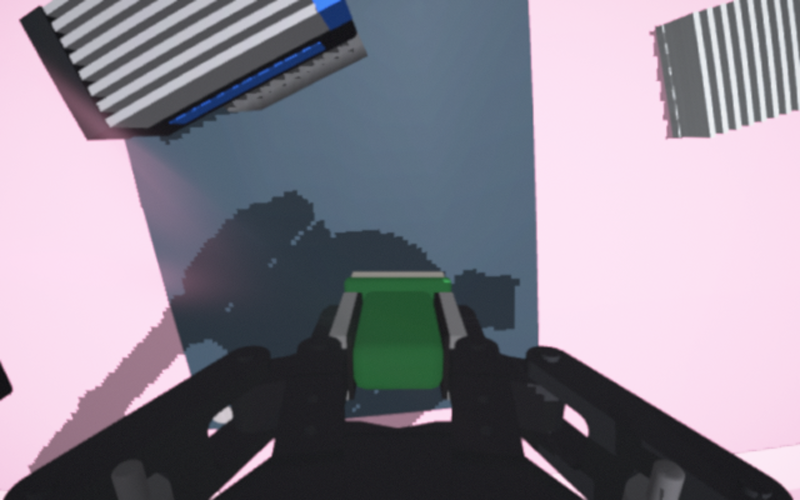

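```bash
python3 - <<'E'
import pickle
from h import *
c=pickle.load(open("w12.pkl","rb"));save(c,"w12b",(250,90,450,160),4)
c=pickle.load(open("w10.pkl","rb"));save(c,"w10b",(150,90,350,160),4);save(c,"w10c",(300,90,500,160),4)
E
```

```text
(no output)
```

View pics/w12b.png

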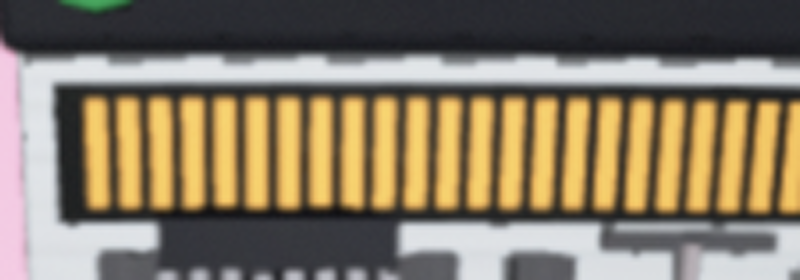

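View pics/w10b.png

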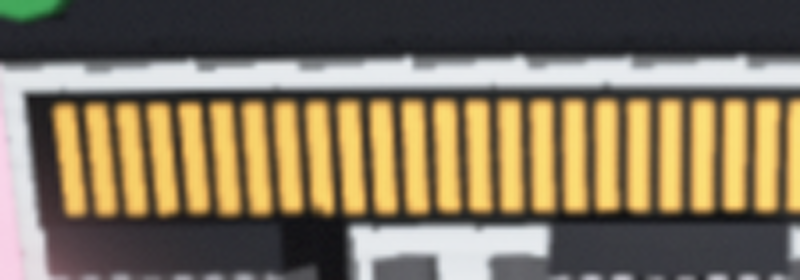

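View pics/w10c.png

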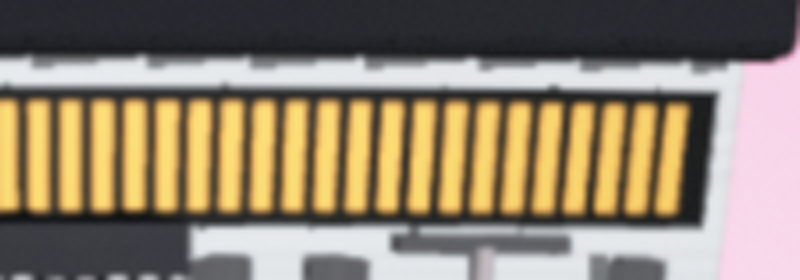

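```bash
python3 - <<'E'
import pickle
from h import *
np.set_printoptions(precision=4,suppress=True)
a=pickle.load(open("w12.pkl","rb"));b=pickle.load(open("w10.pkl","rb"))
A=lambda x,y:(250+x/4-.4,90+y/4-.4);B=lambda x,y:(300+x/4-.4,90+y/4-.4);D=lambda x,y:(150+x/4-.4,90+y/4-.4)
L=[atz(a,*A(57,86),.0175),atz(a,*A(63,220),.0175)];R=[atz(b,*B(716,94),.0175),atz(b,*B(705,228),.0175)]
L2=[atz(b,*D(27,93),.0175),atz(b,*D(48,225),.0175)]
print(L,L2,R)
l=np.mean(L,0);l2=np.mean(L2,0);r=np.mean(R,0)
for q in(l,l2): print((q+r)/2,np.linalg.norm(q-r),np.degrees(np.arctan2(-(q-r)[0],(q-r)[1])))
E
```

```text
[array([0.6274, 0.11  , 0.0175]), array([0.6026, 0.1121, 0.0175])] [array([0.6275, 0.1098, 0.0175]), array([0.6027, 0.111 , 0.0175])] [array([ 0.6058, -0.1314,  0.0175]), array([ 0.5806, -0.1301,  0.0175])]
[ 0.6041 -0.0098  0.0175] 0.24271772478958972 -5.148886038163386
[ 0.6042 -0.0102  0.0175] 0.24211026777041958 -5.1875076733486765
```

>>> {"fn": "carry_out", "kwargs": {"deltas": [{"claw": 0.8,"xyz": [0,0,0.03],"spin": 0},{"claw": 0.8,"xyz": [0,0,0.075],"spin": 0},{"claw": 0.8,"xyz": [0.01,0.02,0.11],"spin": 0},{"claw": 0.8,"xyz": [0.03,0.06,0.11],"spin": 0},{"claw": 0.8,"xyz": [0.053,0.1,0.11],"spin": -0.9},{"claw": 0.8,"xyz": [0.076,0.142,0.11],"spin": -0.9},{"claw": 0.8,"xyz": [0.099,0.185,0.11],"spin": -0.9},{"claw": 0.8,"xyz": [0.122,0.228,0.11],"spin": -0.9}]}}

```text
time_s: 26.0
position: [0.5025, -0.1171, 0.1357]
eef_rot: [-2.119, 2.319, -0.001]
wrist_force: [0.6, -0.7, -1.3]
opening: 0.0271
```

>>> {"fn": "carry_out", "kwargs": {"deltas": [{"claw": 0.8,"xyz": [0.022,0.043,0],"spin": 0},{"claw": 0.8,"xyz": [0.044,0.086,0],"spin": 0},{"claw": 0.8,"xyz": [0.067,0.129,0],"spin": 0},{"claw": 0.8,"xyz": [0.09,0.172,0],"spin": 0},{"claw": 0.8,"xyz": [0.111,0.209,0],"spin": 0},{"claw": 0.8,"xyz": [0.111,0.209,0],"spin": 0},{"claw": 0.8,"xyz": [0.111,0.209,-0.03],"spin": 0},{"claw": 0.8,"xyz": [0.111,0.209,-0.06],"spin": 0}]}}

```text
time_s: 26.8
position: [0.6135, 0.0902, 0.0756]
eef_rot: [-2.12, 2.317, -0.003]
wrist_force: [1.1, 0.2, -2.2]
opening: 0.0271
```

```bash
python3 w.py w18
```

```text
26.85 [0.6092 0.0897 0.0697] [ 2.1153 -2.313  -0.0083] 0.027226916213192856 [-1.4472 -0.0876 -3.8926] [ 0.0337  0.4653  1.6365 -0.0007  1.0487  1.6941]
```

View pics/w18.png

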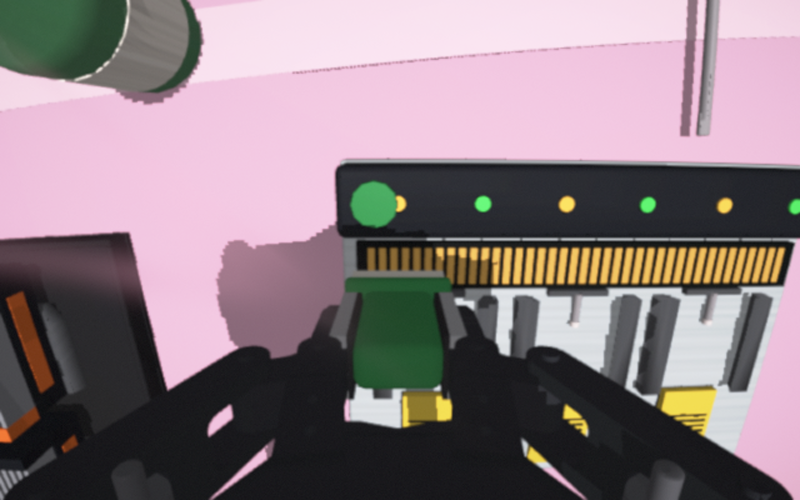

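>>> {"fn": "carry_out", "kwargs": {"deltas": [{"claw": 0.8,"xyz": [0,0.0015,-0.01],"spin": 0},{"claw": 0.8,"xyz": [0,0.0015,-0.02],"spin": 0},{"claw": 0.8,"xyz": [0,0.0015,-0.026],"spin": 0},{"claw": 0.8,"xyz": [0,0.0015,-0.026],"spin": 0},{"claw": 0.8,"xyz": [0,0.0015,-0.026],"spin": 0}]}}

```text
time_s: 27.35
position: [0.6136, 0.0917, 0.05]
eef_rot: [-2.119, 2.318, -0.001]
wrist_force: [-0.1, 0.3, -1.0]
opening: 0.0271
```

```bash
python3 w.py w19; python3 - <<'E'
import pickle
from h import *
c=pickle.load(open("w19.pkl","rb"));save(c,"w19b",(220,130,480,330),3)
c=read_camera("scene");save(c,"s19",(290,180,410,260),6)
E
```

```text
27.4 [0.6136 0.0918 0.0501] [-2.119   2.3179 -0.0017] 0.027038147530637373 [ 0.1268 -0.814  -0.9275] [ 0.0364  0.4869  1.6558 -0.0001  0.9974  1.6969]
```

View pics/w19b.png

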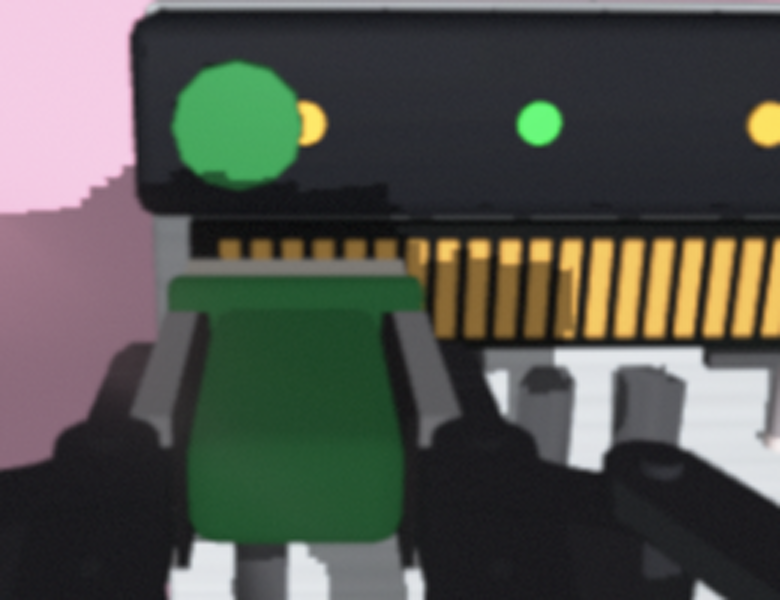

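View pics/s19.png

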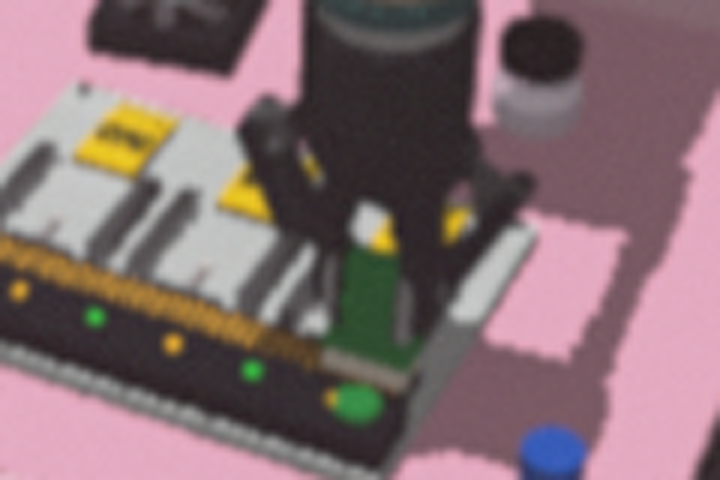

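>>> {"fn": "carry_out", "kwargs": {"deltas": [{"claw": 0.8,"xyz": [0,0,-0.002],"spin": 0},{"claw": 0.8,"xyz": [0,0,-0.004],"spin": 0},{"claw": 0.8,"xyz": [0,0,-0.006],"spin": 0},{"claw": 0.8,"xyz": [0,0,-0.0075],"spin": 0},{"claw": 0.8,"xyz": [0,0,-0.0075],"spin": 0},{"claw": 0.8,"xyz": [0,0,-0.0075],"spin": 0}]}}

```text
time_s: 28.05
position: [0.6131, 0.0919, 0.0422]
eef_rot: [-2.12, 2.318, -0.0]
wrist_force: [-1.3, 0.4, 3.7]
opening: 0.0275
```

```bash
python3 w.py w20;python3 - <<'E'
import pickle
from h import *
c=pickle.load(open("w20.pkl","rb"));save(c,"w20b",(220,130,480,330),3)
E
```

```text
28.1 [0.6132 0.0919 0.0422] [-2.1198  2.3182 -0.0006] 0.02733614374822514 [ 0.1225 -0.0988  3.3315] [ 0.0367  0.4954  1.6643 -0.0001  0.9815  1.6969]
```

View pics/w20b.png

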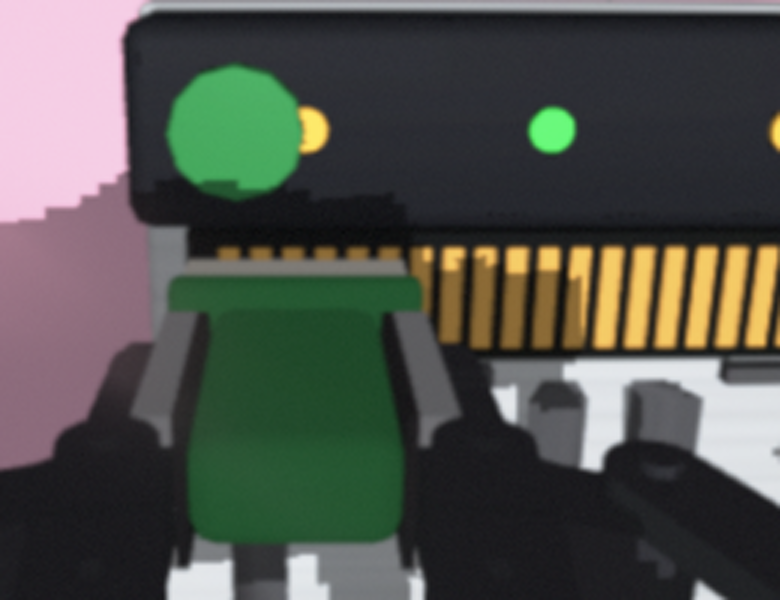

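>>> {"fn": "carry_out", "kwargs": {"deltas": [{"claw": 0.8,"xyz": [-0.0008,-0.0085,0],"spin": 0},{"claw": 0.8,"xyz": [-0.0015,-0.017,0],"spin": 0},{"claw": 0.8,"xyz": [-0.0023,-0.0255,0],"spin": 0},{"claw": 0.8,"xyz": [-0.003,-0.034,0],"spin": 0},{"claw": 0.8,"xyz": [-0.0038,-0.0425,0],"spin": 0},{"claw": 0.8,"xyz": [-0.0046,-0.051,0],"spin": 0},{"claw": 0.8,"xyz": [-0.0053,-0.0595,0],"spin": 0},{"claw": 0.8,"xyz": [-0.0061,-0.068,0],"spin": 0}]}}

```text
time_s: 28.9
position: [0.6068, 0.0231, 0.0418]
eef_rot: [2.12, -2.319, -0.0]
wrist_force: [0.8, 2.7, 3.0]
opening: 0.0272
```

>>> {"fn": "carry_out", "kwargs": {"deltas": [{"claw": 0.8,"xyz": [-0.0008,-0.0085,0],"spin": 0},{"claw": 0.8,"xyz": [-0.0015,-0.017,0],"spin": 0},{"claw": 0.8,"xyz": [-0.0023,-0.0255,0],"spin": 0},{"claw": 0.8,"xyz": [-0.003,-0.034,0],"spin": 0},{"claw": 0.8,"xyz": [-0.0038,-0.0425,0],"spin": 0},{"claw": 0.8,"xyz": [-0.0046,-0.051,0],"spin": 0},{"claw": 0.8,"xyz": [-0.0053,-0.0595,0],"spin": 0},{"claw": 0.8,"xyz": [-0.0061,-0.068,0],"spin": 0}]}}

```text
time_s: 29.7
position: [0.6007, -0.0448, 0.0418]
eef_rot: [2.12, -2.318, -0.0]
wrist_force: [0.5, 3.1, 2.7]
opening: 0.0275
```

>>> {"fn": "carry_out", "kwargs": {"deltas": [{"claw": 0.8,"xyz": [-0.0008,-0.0085,0],"spin": 0},{"claw": 0.8,"xyz": [-0.0015,-0.017,0],"spin": 0},{"claw": 0.8,"xyz": [-0.0023,-0.0255,0],"spin": 0},{"claw": 0.8,"xyz": [-0.003,-0.034,0],"spin": 0},{"claw": 0.8,"xyz": [-0.0038,-0.0425,0],"spin": 0},{"claw": 0.8,"xyz": [-0.0046,-0.051,0],"spin": 0},{"claw": 0.8,"xyz": [-0.0053,-0.0595,0],"spin": 0},{"claw": 0.8,"xyz": [-0.0061,-0.068,0],"spin": 0}]}}

```text
time_s: 30.5
position: [0.5946, -0.1128, 0.0418]
eef_rot: [2.12, -2.318, -0.0]
wrist_force: [-0.2, 2.9, 3.1]
opening: 0.0275
```

```bash
python3 w.py w21;python3 - <<'E'
import pickle
from h import *
c=pickle.load(open("w21.pkl","rb"));save(c,"w21b",(180,130,440,330),3)
E
```

```text
30.55 [ 0.5945 -0.1142  0.0418] [ 2.1188 -2.3181  0.0013] 0.027139542994805883 [0.0709 0.8201 3.2779] [-0.3039  0.4782  1.6988 -0.0016  0.9644  1.3576]
```

View pics/w21b.png

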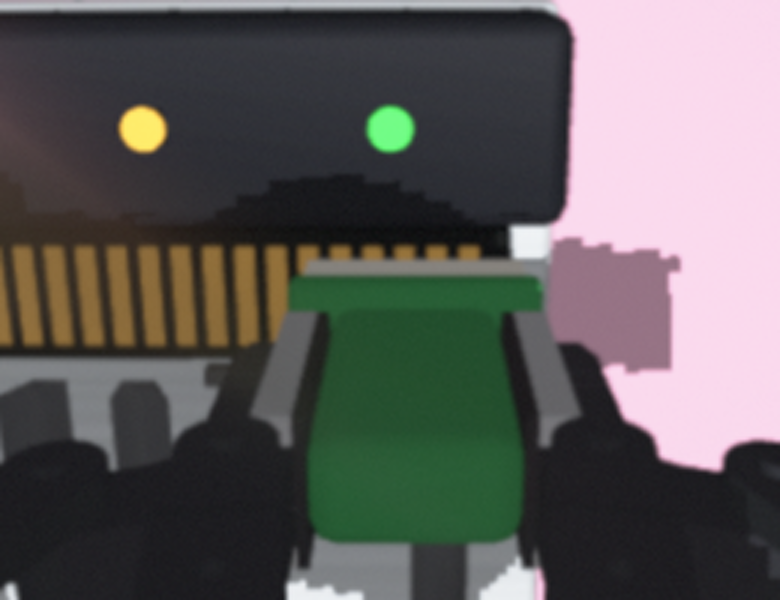

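The stroke ran the full bar at a steady 3 N, and the sole now reaches past the −y end. Lifting the block back to the mat.

>>> {"fn": "carry_out", "kwargs": {"deltas": [{"claw": 0.8,"xyz": [0,0,0.02],"spin": 0},{"claw": 0.8,"xyz": [0,0,0.06],"spin": 0},{"claw": 0.8,"xyz": [-0.02,-0.02,0.1],"spin": 0},{"claw": 0.8,"xyz": [-0.052,-0.055,0.12],"spin": 0},{"claw": 0.8,"xyz": [-0.085,-0.09,0.12],"spin": 0},{"claw": 0.8,"xyz": [-0.118,-0.125,0.12],"spin": 0},{"claw": 0.8,"xyz": [-0.15,-0.16,0.12],"spin": 0},{"claw": 0.8,"xyz": [-0.183,-0.195,0.12],"spin": 0}]}}

```text
time_s: 31.35
position: [0.4093, -0.3088, 0.1612]
eef_rot: [2.119, -2.316, -0.001]
wrist_force: [0.7, -0.3, -0.9]
opening: 0.0271
```

>>> {"fn": "carry_out", "kwargs": {"deltas": [{"claw": 0.8,"xyz": [-0.031,-0.037,0],"spin": 0},{"claw": 0.8,"xyz": [-0.031,-0.037,0],"spin": 0},{"claw": 0.8,"xyz": [-0.031,-0.037,0],"spin": 0}]}}

```text
time_s: 31.65
position: [0.3791, -0.3452, 0.1611]
eef_rot: [2.116, -2.321, -0.002]
wrist_force: [-0.9, 0.5, -1.2]
opening: 0.0276
```

```bash
python3 w.py w22; python3 - <<'E'
from h import *
c=read_camera("top");save(c,"t22",(160,130,500,280),2.3)
E
```

```text
31.7 [ 0.38   -0.3442  0.1612] [ 2.1182 -2.3197 -0.0022] 0.027192472333276995 [-0.1679  0.1407 -1.4325] [-0.8716  0.2349  1.7466 -0.0004  1.1615  0.7901]
```

View pics/w22.png

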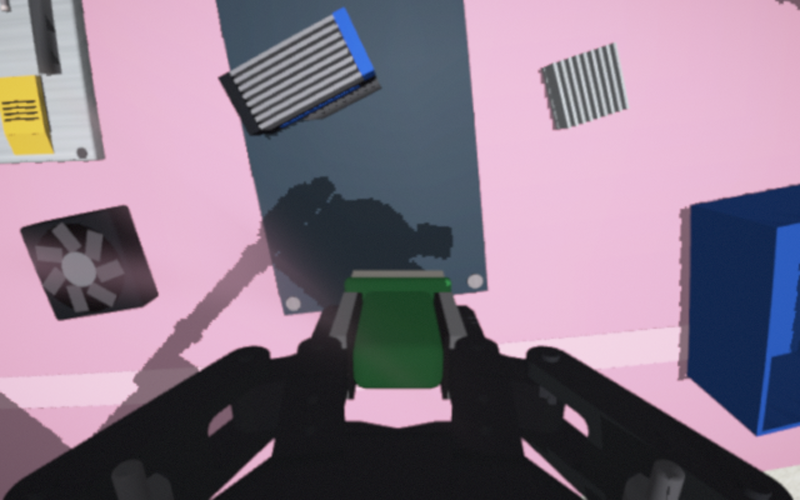

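View pics/t22.png

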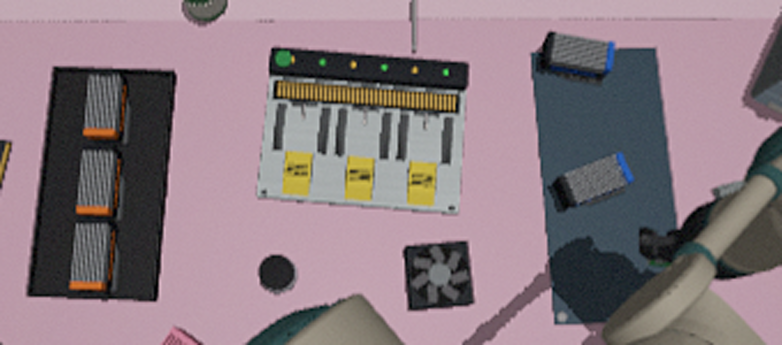

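The far blue drive has been knocked to about (577,55) here; its pose needs re-measuring. First the block goes down.

>>> {"fn": "carry_out", "kwargs": {"deltas": [{"claw": 0.8,"xyz": [0,-0.001,-0.045],"spin": 0},{"claw": 0.8,"xyz": [0,-0.001,-0.085],"spin": 0},{"claw": 0.8,"xyz": [0,-0.001,-0.115],"spin": 0},{"claw": 0.8,"xyz": [0,-0.001,-0.126],"spin": 0},{"claw": 0.8,"xyz": [0,-0.001,-0.13],"spin": 0},{"claw": 0.8,"xyz": [0,-0.001,-0.132],"spin": 0},{"claw": 0.8,"xyz": [0,-0.001,-0.134],"spin": 0},{"claw": 0.8,"xyz": [0,-0.001,-0.134],"spin": 0}]}}

```text
time_s: 32.55
position: [0.3814, -0.3458, 0.0289]
eef_rot: [2.12, -2.318, 0.004]
wrist_force: [-0.2, 0.4, -0.5]
opening: 0.0274
```

>>> {"fn": "carry_out", "kwargs": {"deltas": [{"claw": 0.8,"xyz": [0,0,-0.001],"spin": 0},{"claw": 0.8,"xyz": [0,0,-0.002],"spin": 0},{"claw": 0.8,"xyz": [0,0,-0.003],"spin": 0},{"claw": 0.8,"xyz": [0,0,-0.003],"spin": 0}]}}

```text
time_s: 32.95
position: [0.381, -0.3456, 0.0268]
eef_rot: [2.12, -2.319, 0.003]
wrist_force: [-1.1, 2.4, 11.5]
opening: 0.0276
```

>>> {"fn": "carry_out", "kwargs": {"deltas": [{"claw": 0.8,"xyz": [0,0,0.002],"spin": 0},{"claw": 0.6,"xyz": [0,0,0.002],"spin": 0},{"claw": 0.35,"xyz": [0,0,0.003],"spin": 0},{"claw": 0.3,"xyz": [0,0,0.004],"spin": 0},{"claw": 0.3,"xyz": [0,0,0.04],"spin": 0},{"claw": 0.3,"xyz": [0,0,0.085],"spin": 0},{"claw": 0.3,"xyz": [0,0,0.13],"spin": 5},{"claw": 0.3,"xyz": [0.02,0.015,0.17],"spin": 5}]}}

```text
time_s: 33.75
position: [0.3996, -0.3313, 0.1969]
eef_rot: [2.216, -2.224, 0.001]
wrist_force: [0.6, -0.9, -0.0]
opening: 0.0595
```

>>> {"fn": "carry_out", "kwargs": {"deltas": [{"claw": 0.3,"xyz": [0.03,0.015,0.01],"spin": 0},{"claw": 0.3,"xyz": [0.055,0.03,0.02],"spin": 0},{"claw": 0.3,"xyz": [0.055,0.03,0.02],"spin": 0},{"claw": 0.3,"xyz": [0.055,0.03,0.02],"spin": 0}]}}

```text
time_s: 34.15
position: [0.4557, -0.2998, 0.2145]
eef_rot: [2.22, -2.222, -0.001]
wrist_force: [0.5, 0.5, -0.6]
opening: 0.0597
```

```bash
python3 w.py w23
```

```text
34.2 [ 0.4549 -0.2999  0.2141] [ 2.2189 -2.2226 -0.0025] 0.05986139423862961 [ 0.8426  0.5419 -0.8215] [-0.71    0.2421  1.5961 -0.0009  1.3051  0.8627]
```

View pics/w23.png

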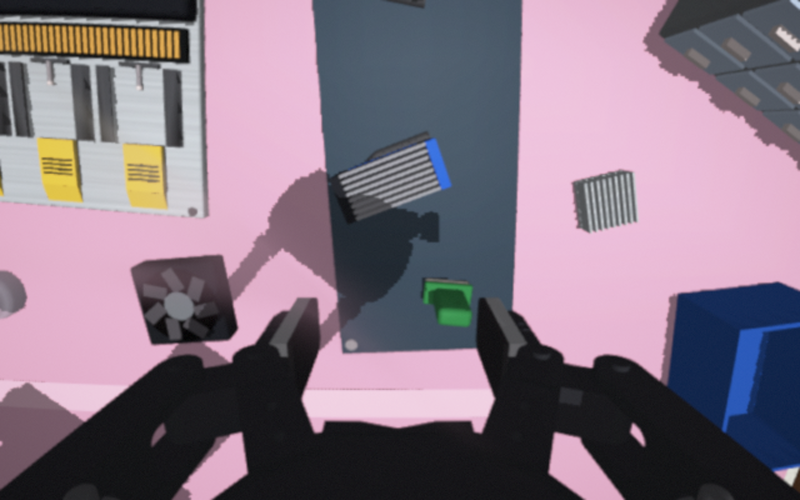

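```bash
python3 - <<'E'
import pickle
from h import *
c=pickle.load(open("w23.pkl","rb"));save(c,"w23b",(255,95,375,185),6)
E
```

```text
(no output)
```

View pics/w23b.png

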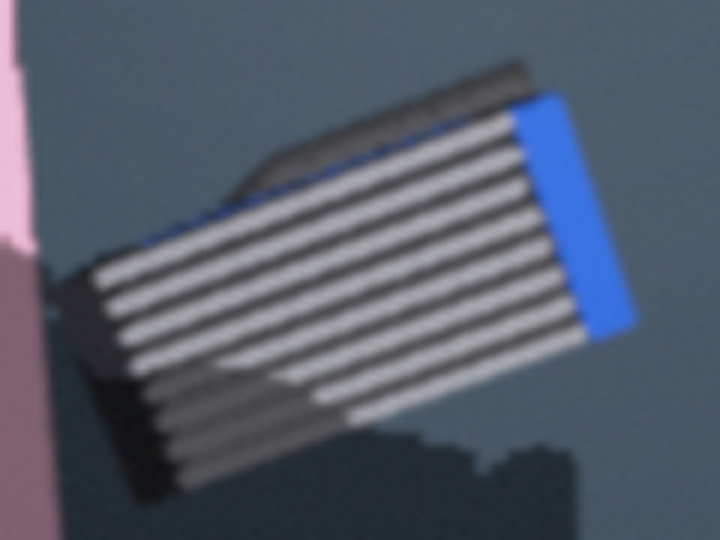

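```bash
python3 - <<'E'
import pickle
from h import *
np.set_printoptions(precision=4,suppress=True)
c=pickle.load(open("w23.pkl","rb"))
f=lambda x,y:(255+x/6-.4,95+y/6-.4)
RL,RR,NR,NL=[atz(c,*f(*p),.052) for p in((562,92),(638,322),(145,503),(60,290))]
print(RL,RR,NR,NL,np.linalg.norm(RL-RR),np.linalg.norm(NR-RR),np.linalg.norm(NL-RL))
for d in((NL-RL),(NR-RR)): print(np.degrees(np.arctan2(d[1],d[0])))
d=RL-RR; print("width perp",np.degrees(np.arctan2(d[1],d[0])))
print("rear mid",(RL+RR)/2, "center4",(RL+RR+NL+NR)/4)
E
```

```text
[ 0.5198 -0.328   0.052 ] [ 0.4843 -0.3409  0.052 ] [ 0.4549 -0.2616  0.052 ] [ 0.4894 -0.2492  0.052 ] 0.03779868058400717 0.08464570054445403 0.0844895900472316
111.0890618573996
110.36658515613465
width perp 19.985027728641445
rear mid [ 0.5021 -0.3344  0.052 ] center4 [ 0.4871 -0.2949  0.052 ]
```

>>> {"fn": "carry_out", "kwargs": {"deltas": [{"claw": 0.35,"xyz": [0.01,0.002,-0.01],"spin": 8.5},{"claw": 0.35,"xyz": [0.02,0.004,-0.02],"spin": 17},{"claw": 0.35,"xyz": [0.032,0.006,-0.03],"spin": 25.5},{"claw": 0.35,"xyz": [0.032,0.006,-0.04],"spin": 34},{"claw": 0.35,"xyz": [0.032,0.006,-0.05],"spin": 42.5},{"claw": 0.35,"xyz": [0.032,0.006,-0.06],"spin": 51},{"claw": 0.35,"xyz": [0.032,0.006,-0.07],"spin": 59.5},{"claw": 0.35,"xyz": [0.032,0.006,-0.08],"spin": 68}]}}

```text
time_s: 35.0
position: [0.4861, -0.2946, 0.1335]
eef_rot: [-3.084, 0.596, 0.003]
wrist_force: [-0.1, -0.0, -0.4]
opening: 0.0554
```

>>> {"fn": "carry_out", "kwargs": {"deltas": [{"claw": 0.35,"xyz": [0,0,0],"spin": 8.5},{"claw": 0.35,"xyz": [0,0,0],"spin": 17},{"claw": 0.35,"xyz": [0,0,0],"spin": 25.5},{"claw": 0.35,"xyz": [0,0,0],"spin": 34},{"claw": 0.35,"xyz": [0,0,0],"spin": 42.5},{"claw": 0.35,"xyz": [0,0,0],"spin": 42.5},{"claw": 0.35,"xyz": [0,0,0],"spin": 42.5}]}}

```text
time_s: 35.7
position: [0.4867, -0.2945, 0.1343]
eef_rot: [-3.092, -0.549, 0.002]
wrist_force: [0.3, 0.1, -0.6]
opening: 0.0556
```

```bash
python3 w.py w24; python3 -c "
import pickle
from h import *
c=pickle.load(open('w24.pkl','rb'));o=observe()
P=o['position']
for z in(.052,): 
  X=[.487,-.2941,z];d=np.array([-.35,.937,0]);n=np.array([.937,.35,0]);
  for a,b in((-43,19),(-43,-19),(43,19),(43,-19)): print(np.array(proj(c,np.array(X)+d*a/1000+n*b/1000))*1.25)
"
```

```text
35.75 [ 0.4869 -0.2944  0.1344] [-3.0924 -0.5503  0.0013] 0.05578197678944135 [-0.366  -0.3473 -0.2764] [-0.666   0.3376  1.6677 -0.0002  1.1373 -1.0181]
[430.82006437 319.61662189]
[369.33204631 319.91194461]
[433.39169423 179.40380651]
[365.54433345 179.7758332 ]
```

View pics/w24.png

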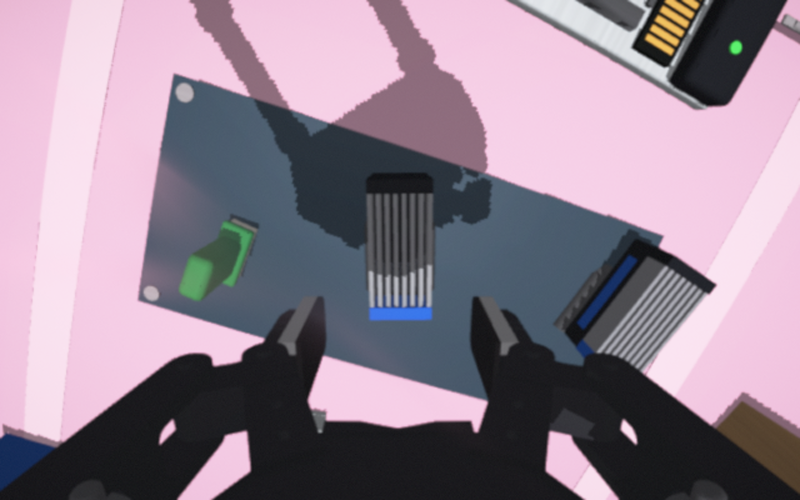

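>>> {"fn": "carry_out", "kwargs": {"deltas": [{"claw": 0.35,"xyz": [0,0,-0.04],"spin": 0.3},{"claw": 0.35,"xyz": [0,0,-0.08],"spin": 0.3},{"claw": 0.35,"xyz": [0,0,-0.105],"spin": 0.3},{"claw": 0.35,"xyz": [0,0,-0.115],"spin": 0.3},{"claw": 0.5,"xyz": [0,0,-0.115],"spin": 0.3},{"claw": 0.56,"xyz": [0,0,-0.115],"spin": 0.3},{"claw": 0.7,"xyz": [0,0,-0.115],"spin": 0.3},{"claw": 0.7,"xyz": [0,0,-0.115],"spin": 0.3}]}}

```text
time_s: 36.55
position: [0.4883, -0.2946, 0.021]
eef_rot: [3.089, 0.563, 0.002]
wrist_force: [0.4, -0.3, -2.3]
opening: 0.0367
```

>>> {"fn": "carry_out", "kwargs": {"deltas": [{"claw": 0.7,"xyz": [0,0,0],"spin": 0},{"claw": 0.7,"xyz": [0,0,0],"spin": 0}]}}

```text
time_s: 36.75
position: [0.4879, -0.2942, 0.0203]
eef_rot: [3.09, 0.564, 0.001]
wrist_force: [-0.9, -0.2, -1.8]
opening: 0.0373
```

```bash
python3 w.py w25
```

```text
36.8 [ 0.4878 -0.2942  0.0202] [3.0902 0.5637 0.0008] 0.037227242407093866 [-0.4924  0.0311 -0.5278] [-0.6648  0.4614  1.8041  0.0001  0.8755 -1.0257]
```

View pics/w25.png

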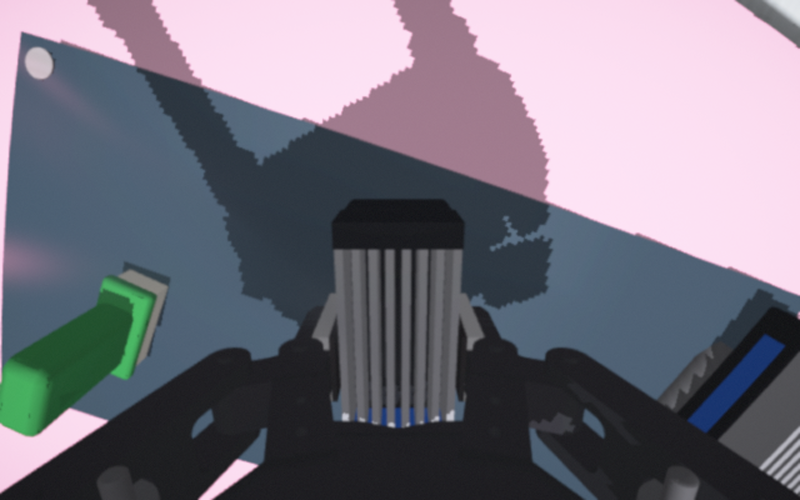

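>>> {"fn": "carry_out", "kwargs": {"deltas": [{"claw": 0.7,"xyz": [0,0,0.015],"spin": 0},{"claw": 0.7,"xyz": [0,0,0.05],"spin": 0},{"claw": 0.7,"xyz": [0,0,0.09],"spin": 0},{"claw": 0.7,"xyz": [-0.003,0.02,0.1],"spin": -8.5},{"claw": 0.7,"xyz": [-0.01,0.04,0.1],"spin": -17},{"claw": 0.7,"xyz": [-0.016,0.06,0.1],"spin": -25.5},{"claw": 0.7,"xyz": [-0.023,0.08,0.1],"spin": -34},{"claw": 0.7,"xyz": [-0.03,0.1,0.1],"spin": -42.5}]}}

```text
time_s: 37.6
position: [0.4573, -0.1933, 0.1199]
eef_rot: [3.083, -0.604, 0.0]
wrist_force: [1.0, -0.1, -1.5]
opening: 0.0374
```

>>> {"fn": "carry_out", "kwargs": {"deltas": [{"claw": 0.7,"xyz": [0,0.015,0],"spin": -8.5},{"claw": 0.7,"xyz": [0,0.03,0],"spin": -17},{"claw": 0.7,"xyz": [0,0.045,0],"spin": -25.5},{"claw": 0.7,"xyz": [0,0.06,0],"spin": -34},{"claw": 0.7,"xyz": [0,0.075,0],"spin": -42.5},{"claw": 0.7,"xyz": [0,0.09,0],"spin": -51},{"claw": 0.7,"xyz": [0,0.105,0],"spin": -59.5},{"claw": 0.7,"xyz": [0.01,0.1164,0],"spin": -68}]}}

```text
time_s: 38.4
position: [0.466, -0.0765, 0.1198]
eef_rot: [2.217, -2.224, -0.003]
wrist_force: [0.1, 0.1, -2.9]
opening: 0.0373
```

>>> {"fn": "carry_out", "kwargs": {"deltas": [{"claw": 0.7,"xyz": [0.0065,0,-0.02],"spin": -5.3},{"claw": 0.7,"xyz": [0.0065,0,-0.04],"spin": -5.3},{"claw": 0.7,"xyz": [0.0065,0,-0.06],"spin": -5.3},{"claw": 0.7,"xyz": [0.0065,0,-0.07],"spin": -5.3},{"claw": 0.7,"xyz": [0.0065,0,-0.07],"spin": -5.3},{"claw": 0.7,"xyz": [0.0065,0,-0.07],"spin": -5.3}]}}

```text
time_s: 39.0
position: [0.4746, -0.0779, 0.0502]
eef_rot: [-2.12, 2.318, -0.001]
wrist_force: [-0.0, -0.1, -1.7]
opening: 0.0372
```

```bash
python3 w.py w26
```

```text
39.05 [ 0.475  -0.078   0.0506] [-2.1193  2.318  -0.0024] 0.03734317795602323 [ 0.8737 -0.0442 -1.4705] [-0.3074  0.316   1.9646 -0.0001  0.8593  1.353 ]
```

View pics/w26.png

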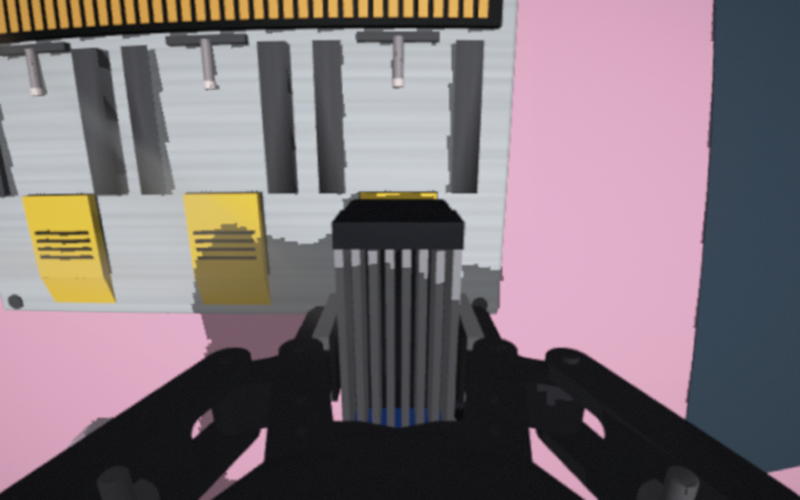

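Nose (centre 398) lines up with the pin at (398,80) and the rails' inner edges (342,455). Lowering.

>>> {"fn": "carry_out", "kwargs": {"deltas": [{"claw": 0.7,"xyz": [0,0,-0.008],"spin": 0},{"claw": 0.7,"xyz": [0,0,-0.013],"spin": 0},{"claw": 0.7,"xyz": [0,0,-0.016],"spin": 0},{"claw": 0.7,"xyz": [0,0,-0.0175],"spin": 0},{"claw": 0.7,"xyz": [0,0,-0.0175],"spin": 0},{"claw": 0.7,"xyz": [0,0,-0.0175],"spin": 0}]}}

```text
time_s: 39.65
position: [0.4743, -0.0778, 0.0324]
eef_rot: [-2.12, 2.318, -0.0]
wrist_force: [-0.3, -1.0, -0.8]
opening: 0.0371
```

>>> {"fn": "carry_out", "kwargs": {"deltas": [{"claw": 0.7,"xyz": [0,0,-0.001],"spin": 0},{"claw": 0.7,"xyz": [0,0,-0.001],"spin": 0},{"claw": 0.7,"xyz": [0,0,-0.001],"spin": 0}]}}

```text
time_s: 39.95
position: [0.4744, -0.0778, 0.0322]
eef_rot: [-2.12, 2.318, -0.001]
wrist_force: [-0.5, 0.5, 5.5]
opening: 0.0374
```

>>> {"fn": "carry_out", "kwargs": {"deltas": [{"claw": 0.7,"xyz": [0,0,-0.001],"spin": 0},{"claw": 0.7,"xyz": [0,0,-0.001],"spin": 0},{"claw": 0.7,"xyz": [0,0,-0.001],"spin": 0}]}}

```text
time_s: 40.25
position: [0.4744, -0.0778, 0.0321]
eef_rot: [-2.12, 2.318, -0.002]
wrist_force: [-3.4, 0.7, 14.7]
opening: 0.0371
```

>>> {"fn": "carry_out", "kwargs": {"deltas": [{"claw": 0.7,"xyz": [0,0,0.0022],"spin": 0},{"claw": 0.7,"xyz": [0.006,-0.0005,0.0022],"spin": 0},{"claw": 0.7,"xyz": [0.013,-0.0012,0.0022],"spin": 0},{"claw": 0.7,"xyz": [0.021,-0.0019,0.0022],"spin": 0},{"claw": 0.7,"xyz": [0.029,-0.0026,0.0022],"spin": 0},{"claw": 0.7,"xyz": [0.037,-0.0033,0.0022],"spin": 0},{"claw": 0.7,"xyz": [0.045,-0.004,0.0022],"spin": 0},{"claw": 0.7,"xyz": [0.045,-0.004,0.0022],"spin": 0}]}}

```text
time_s: 41.05
position: [0.5215, -0.0821, 0.0326]
eef_rot: [-2.119, 2.317, -0.004]
wrist_force: [1.0, -0.9, -0.6]
opening: 0.0372
```

```bash
python3 w.py w27
```

```text
41.1 [ 0.5209 -0.082   0.0326] [-2.1192  2.3175 -0.0031] 0.037078683842429495 [ 1.4247 -0.8261 -0.176 ] [-0.2882  0.3954  1.8873  0.0001  0.8566  1.3718]
```

View pics/w27.png

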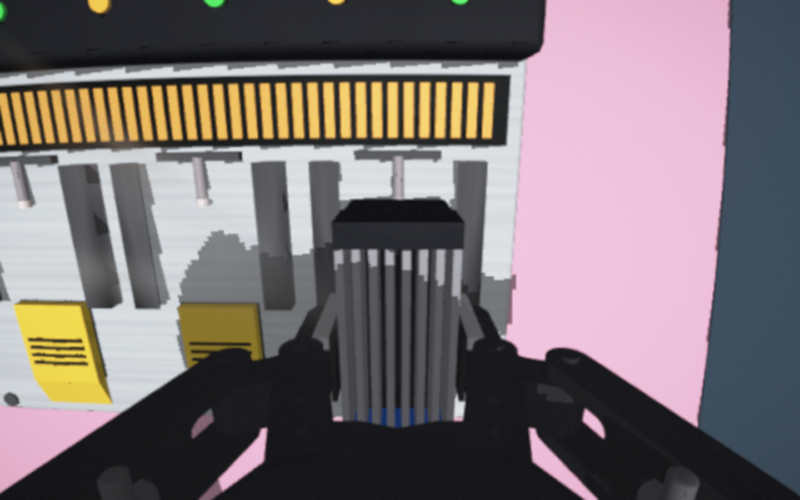

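>>> {"fn": "carry_out", "kwargs": {"deltas": [{"claw": 0.7,"xyz": [0.005,-0.0005,0],"spin": 0},{"claw": 0.7,"xyz": [0.011,-0.001,0],"spin": 0},{"claw": 0.7,"xyz": [0.017,-0.0015,0],"spin": 0},{"claw": 0.7,"xyz": [0.023,-0.002,0],"spin": 0},{"claw": 0.7,"xyz": [0.028,-0.0025,0],"spin": 0},{"claw": 0.7,"xyz": [0.032,-0.0029,0],"spin": 0},{"claw": 0.7,"xyz": [0.032,-0.0029,0],"spin": 0}]}}

```text
time_s: 41.8
position: [0.551, -0.0845, 0.0323]
eef_rot: [2.12, -2.318, -0.001]
wrist_force: [-2.6, -0.3, 0.6]
opening: 0.0371
```

```bash
python3 w.py w28
```

```text
41.85 [ 0.551  -0.0845  0.0323] [ 2.1197 -2.3181 -0.001 ] 0.03755352359841253 [-2.3111  0.4529  0.2896] [-0.277   0.4324  1.8182 -0.0001  0.8917  1.3832]
```

View pics/w28.png

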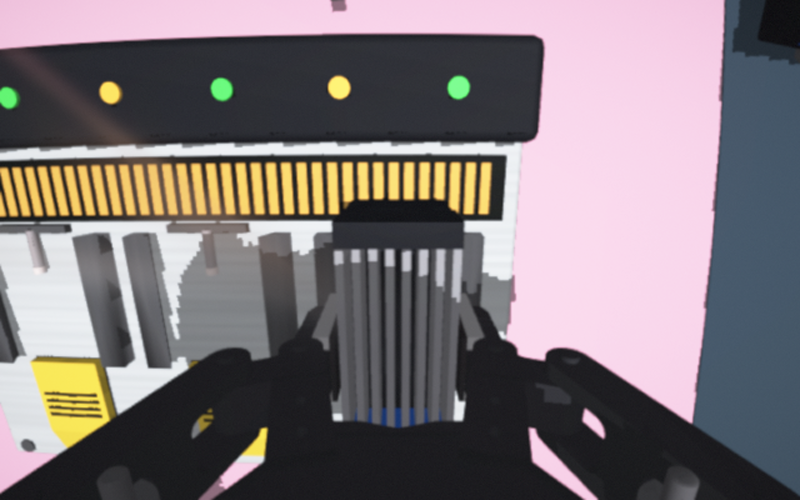

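>>> {"fn": "carry_out", "kwargs": {"deltas": [{"claw": 0.7,"xyz": [0.003,-0.0003,0],"spin": 0},{"claw": 0.7,"xyz": [0.006,-0.0005,0],"spin": 0},{"claw": 0.7,"xyz": [0.008,-0.0007,0],"spin": 0},{"claw": 0.7,"xyz": [0.009,-0.0008,0],"spin": 0},{"claw": 0.7,"xyz": [0.009,-0.0008,0],"spin": 0}]}}

```text
time_s: 42.35
position: [0.5603, -0.0853, 0.0323]
eef_rot: [2.12, -2.319, -0.0]
wrist_force: [-4.5, 1.1, -1.1]
opening: 0.0374
```

>>> {"fn": "carry_out", "kwargs": {"deltas": [{"claw": 0.7,"xyz": [0.001,-0.0001,0],"spin": 0},{"claw": 0.7,"xyz": [0.002,-0.0002,0],"spin": 0},{"claw": 0.7,"xyz": [0.002,-0.0002,0],"spin": 0}]}}

```text
time_s: 42.65
position: [0.5621, -0.0855, 0.0323]
eef_rot: [2.12, -2.318, -0.001]
wrist_force: [-4.3, 0.7, -1.4]
opening: 0.0371
```

>>> {"fn": "carry_out", "kwargs": {"deltas": [{"claw": 0.7,"xyz": [0.001,-0.0001,0],"spin": 0},{"claw": 0.7,"xyz": [0.0015,-0.0001,0],"spin": 0},{"claw": 0.7,"xyz": [0.0015,-0.0001,0],"spin": 0}]}}

```text
time_s: 42.95
position: [0.5622, -0.0855, 0.0324]
eef_rot: [2.119, -2.317, -0.004]
wrist_force: [-6.9, -0.3, 0.2]
opening: 0.0372
```

>>> {"fn": "carry_out", "kwargs": {"deltas": [{"claw": 0.7,"xyz": [-0.002,0.0001,0],"spin": 0},{"claw": 0.7,"xyz": [-0.004,0.0003,0],"spin": 0},{"claw": 0.7,"xyz": [-0.0065,0.0005,0],"spin": 0},{"claw": 0.7,"xyz": [-0.0065,0.0005,0],"spin": 0}]}}

```text
time_s: 43.35
position: [0.5591, -0.0854, 0.0328]
eef_rot: [-2.117, 2.317, -0.005]
wrist_force: [0.1, 1.2, -5.4]
opening: 0.037
```

>>> {"fn": "carry_out", "kwargs": {"deltas": [{"claw": 0.7,"xyz": [0.0015,0,-0.0005],"spin": 0},{"claw": 0.45,"xyz": [0.0015,0,-0.0005],"spin": 0},{"claw": 0.35,"xyz": [0.0015,0,0],"spin": 0},{"claw": 0.35,"xyz": [0.0015,0,0.002],"spin": 0},{"claw": 0.35,"xyz": [0.0015,0,0.04],"spin": 0},{"claw": 0.35,"xyz": [-0.03,0,0.085],"spin": 0},{"claw": 0.35,"xyz": [-0.07,0,0.12],"spin": 0},{"claw": 0.35,"xyz": [-0.11,0,0.14],"spin": 0}]}}

```text
time_s: 44.15
position: [0.4506, -0.086, 0.1741]
eef_rot: [-2.119, 2.316, -0.008]
wrist_force: [0.6, -1.4, -0.5]
opening: 0.0556
```

>>> {"fn": "carry_out", "kwargs": {"deltas": [{"claw": 0.35,"xyz": [0,0,0],"spin": 0},{"claw": 0.35,"xyz": [0,0,0],"spin": 0}]}}

```text
time_s: 44.35
position: [0.4498, -0.0856, 0.1728]
eef_rot: [-2.118, 2.318, -0.006]
wrist_force: [0.7, -0.1, -0.0]
opening: 0.0553
```

```bash
python3 w.py w29; python3 - <<'E'
import pickle
from h import *
c=pickle.load(open("w29.pkl","rb"));save(c,"w29b",(130,20,430,220),2.6)
E
```

```text
44.4 [ 0.4502 -0.0856  0.1719] [-2.1186  2.3179 -0.0041] 0.05563087102940018 [ 0.2145  0.3814 -0.2138] [-0.3398  0.1435  1.8383  0.      1.1569  1.3207]
```

View pics/w29.png

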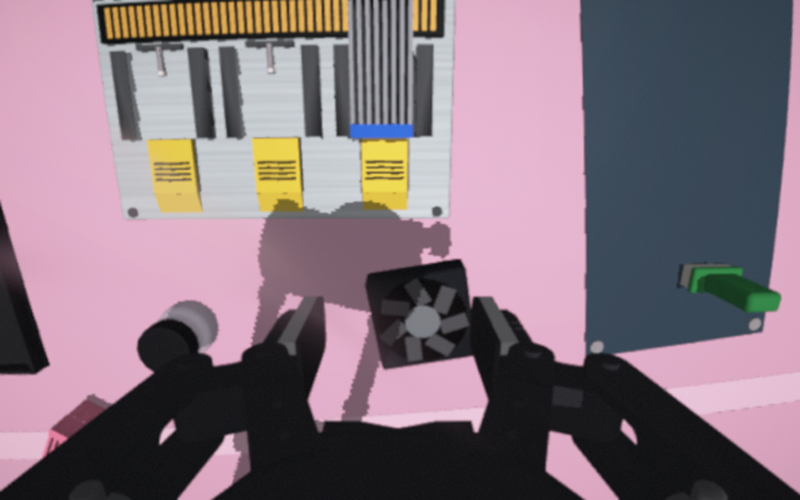

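View pics/w29b.png

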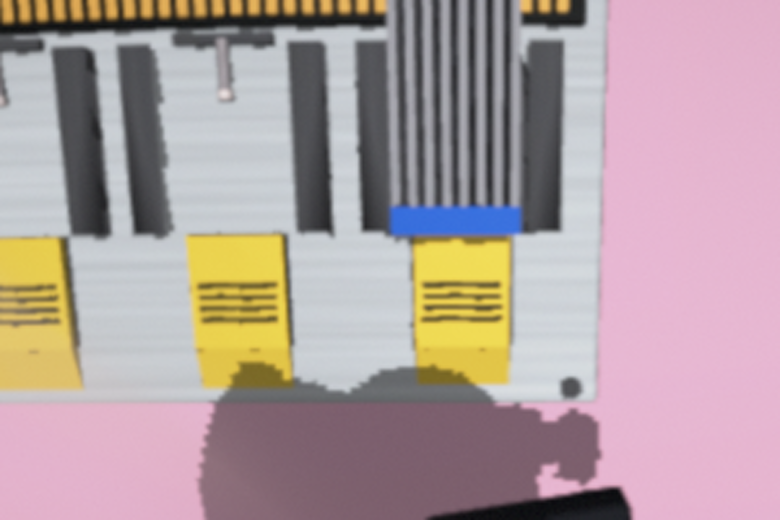

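The first blue drive is latched: catch 3 stands full-length and up behind it, like its neighbours. On to the knocked drive.

>>> {"fn": "carry_out", "kwargs": {"deltas": [{"claw": 0.35,"xyz": [0.015,-0.045,0.01],"spin": 2},{"claw": 0.35,"xyz": [0.03,-0.09,0.02],"spin": 5},{"claw": 0.35,"xyz": [0.045,-0.135,0.03],"spin": 5},{"claw": 0.35,"xyz": [0.06,-0.18,0.04],"spin": 5},{"claw": 0.35,"xyz": [0.07,-0.21,0.04],"spin": 5},{"claw": 0.35,"xyz": [0.07,-0.21,0.04],"spin": 5},{"claw": 0.35,"xyz": [0.07,-0.21,0.04],"spin": 5}]}}

```text
time_s: 45.1
position: [0.5199, -0.2957, 0.2092]
eef_rot: [2.218, -2.225, -0.005]
wrist_force: [0.1, -0.0, -0.1]
opening: 0.0554
```

```bash
python3 w.py w30; python3 - <<'E'
import pickle
from h import *
c=pickle.load(open("w30.pkl","rb"));save(c,"w30b",(240,30,400,130),5)
E
```

```text
45.15 [ 0.5194 -0.2947  0.2095] [ 2.2191 -2.2238 -0.0053] 0.05523682039868037 [-0.4688  0.338  -0.9304] [-0.6328  0.3234  1.4901  0.0005  1.3314  0.94  ]
```

View pics/w30.png

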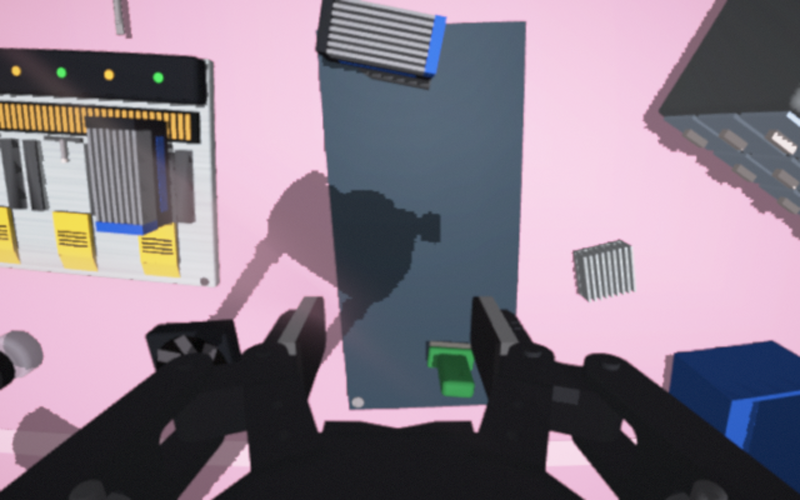

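View pics/w30b.png

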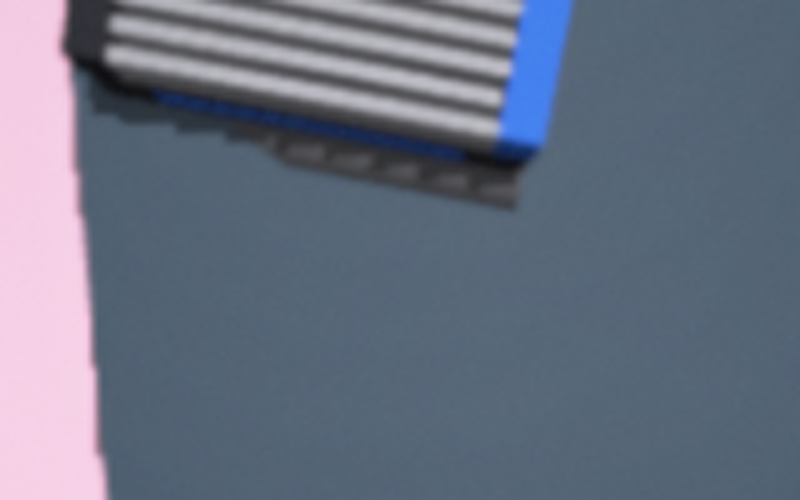

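>>> {"fn": "carry_out", "kwargs": {"deltas": [{"claw": 0.35,"xyz": [0.04,-0.003,0],"spin": 0},{"claw": 0.35,"xyz": [0.075,-0.006,0],"spin": 0},{"claw": 0.35,"xyz": [0.075,-0.006,0],"spin": 0},{"claw": 0.35,"xyz": [0.075,-0.006,0],"spin": 0}]}}

```text
time_s: 45.55
position: [0.5943, -0.2995, 0.2104]
eef_rot: [2.221, -2.221, -0.004]
wrist_force: [-0.2, -0.8, -0.3]
opening: 0.0556
```

```bash
python3 w.py w31; python3 - <<'E'
import pickle
from h import *
c=pickle.load(open("w31.pkl","rb"));save(c,"w31b",(250,30,380,130),6)
E
```

```text
45.6 [ 0.5936 -0.2997  0.2107] [ 2.2203 -2.2215 -0.0037] 0.05540208007961534 [-0.4207  0.0886  0.3091] [-0.5719  0.424   1.3287 -0.0003  1.3913  0.9995]
```

View pics/w31b.png

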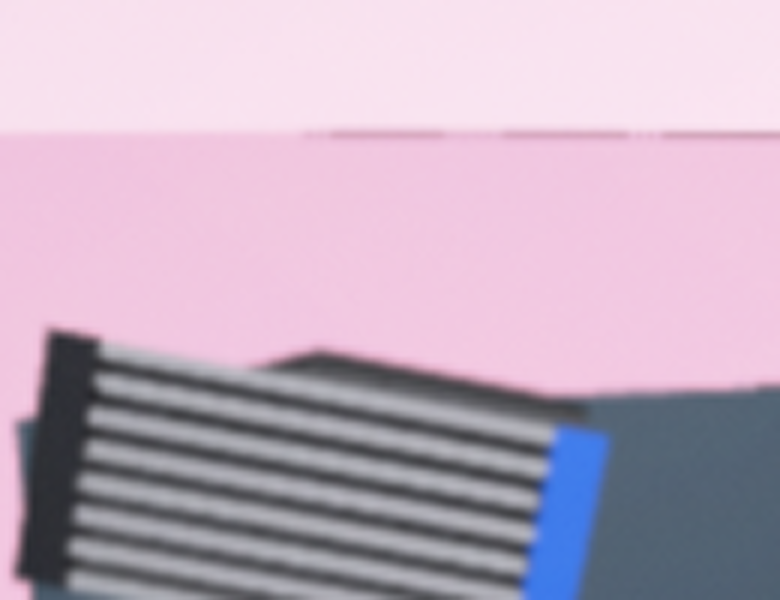

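```bash
python3 - <<'E'
import pickle
from h import *
c=pickle.load(open("w31.pkl","rb"));save(c,"w31c",(245,75,375,155),6)
E
```

```text
(no output)
```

View pics/w31c.png

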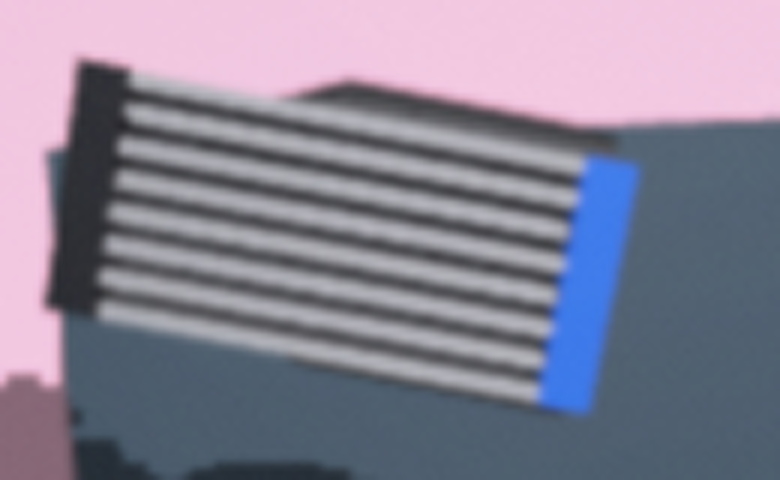

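```bash
python3 - <<'E'
import pickle
from h import *
np.set_printoptions(precision=4,suppress=True)
c=pickle.load(open("w31.pkl","rb"))
f=lambda x,y:(245+x/6-.4,75+y/6-.4)
RL,RR,NR,NL=[atz(c,*f(*p),.052) for p in((640,162),(592,414),(46,308),(80,62))]
print(RL,RR,NR,NL,np.linalg.norm(RL-RR),np.linalg.norm(NR-RR),np.linalg.norm(NL-RL))
for d in((NL-RL),(NR-RR)): print(np.degrees(np.arctan2(d[1],d[0])))
d=RL-RR; print("width perp",np.degrees(np.arctan2(d[1],d[0])))
print("rear mid",(RL+RR)/2, "center4",(RL+RR+NL+NR)/4)
print(atd(c,*f(320,250)))
# from w30
c=pickle.load(open("w30.pkl","rb"));g=lambda x,y:(240+x/5-.4,30+y/5-.4)
print(atz(c,*g(530,158),.052),atz(c,*g(66,50),.052))
print(tri(pickle.load(open("w31.pkl","rb")),f(592,414),c,g(540,155)))
E
```

```text
[ 0.6657 -0.3296  0.052 ] [ 0.6277 -0.3231  0.052 ] [ 0.644  -0.2385  0.052 ] [ 0.6804 -0.2454  0.052 ] 0.03862056098496277 0.0861517937775657 0.08547564888618474
80.15298591206182
79.04881054408094
width perp -9.71380533728119
rear mid [ 0.6467 -0.3263  0.052 ] center4 [ 0.6545 -0.2841  0.052 ]
[ 0.6526 -0.2809  0.0507]
[ 0.6257 -0.32    0.052 ] [ 0.644  -0.2391  0.052 ]
[ 0.627  -0.3229  0.0457]
```

>>> {"fn": "carry_out", "kwargs": {"deltas": [{"claw": 0.35,"xyz": [0.02,0.005,-0.01],"spin": 8.5},{"claw": 0.35,"xyz": [0.04,0.01,-0.02],"spin": 17},{"claw": 0.35,"xyz": [0.061,0.0155,-0.03],"spin": 25.5},{"claw": 0.35,"xyz": [0.061,0.0155,-0.04],"spin": 34},{"claw": 0.35,"xyz": [0.061,0.0155,-0.05],"spin": 42.5},{"claw": 0.35,"xyz": [0.061,0.0155,-0.06],"spin": 51},{"claw": 0.35,"xyz": [0.061,0.0155,-0.07],"spin": 59.5},{"claw": 0.35,"xyz": [0.061,0.0155,-0.08],"spin": 68}]}}

```text
time_s: 46.4
position: [0.6538, -0.2851, 0.1315]
eef_rot: [-3.085, 0.593, 0.001]
wrist_force: [-0.2, -0.2, -0.0]
opening: 0.0554
```

>>> {"fn": "carry_out", "kwargs": {"deltas": [{"claw": 0.35,"xyz": [0,0,0],"spin": 8.5},{"claw": 0.35,"xyz": [0,0,0],"spin": 11.8},{"claw": 0.35,"xyz": [0,0,0],"spin": 11.8},{"claw": 0.35,"xyz": [0,0,0],"spin": 11.8}]}}

```text
time_s: 46.8
position: [0.6545, -0.2854, 0.1318]
eef_rot: [3.129, -0.285, -0.0]
wrist_force: [0.3, 0.1, 0.3]
opening: 0.0557
```

```bash
python3 w.py w32; python3 -c "
import pickle
from h import *
c=pickle.load(open('w32.pkl','rb'))
X=[.6545,-.2841,.052];t=np.radians(79.8);d=np.array([np.cos(t),np.sin(t),0]);n=np.array([d[1],-d[0],0])
for a,b in((-43,19),(-43,-19),(43,19),(43,-19)): print(np.array(proj(c,np.array(X)+d*a/1000+n*b/1000))*1.25)
"
```

```text
46.85 [ 0.6547 -0.2855  0.1318] [ 3.1286 -0.2845  0.0001] 0.05563496088563 [-0.4678  0.7234 -0.6979] [-0.5085  0.5427  1.3216 -0.0001  1.2771 -0.3271]
[429.79890727 319.00291072]
[367.6408571  319.17142556]
[432.68813418 177.07793246]
[364.00252933 177.29258621]
```

View pics/w32.png

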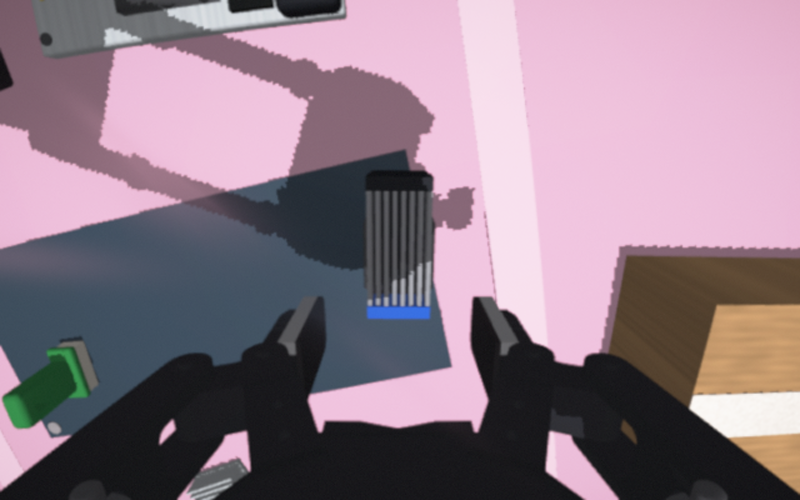

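>>> {"fn": "carry_out", "kwargs": {"deltas": [{"claw": 0.35,"xyz": [0,0.001,-0.04],"spin": 0},{"claw": 0.35,"xyz": [0,0.001,-0.08],"spin": 0},{"claw": 0.35,"xyz": [0,0.001,-0.102],"spin": 0},{"claw": 0.35,"xyz": [0,0.001,-0.112],"spin": 0},{"claw": 0.5,"xyz": [0,0.001,-0.112],"spin": 0},{"claw": 0.56,"xyz": [0,0.001,-0.112],"spin": 0},{"claw": 0.7,"xyz": [0,0.001,-0.112],"spin": 0},{"claw": 0.7,"xyz": [0,0.001,-0.112],"spin": 0}]}}

```text
time_s: 47.65
position: [0.656, -0.2851, 0.0208]
eef_rot: [3.128, -0.283, 0.003]
wrist_force: [-1.0, -0.7, -1.8]
opening: 0.0374
```

>>> {"fn": "carry_out", "kwargs": {"deltas": [{"claw": 0.7,"xyz": [0,0,0],"spin": 0},{"claw": 0.7,"xyz": [0,0,0],"spin": 0}]}}

```text
time_s: 47.85
position: [0.6555, -0.2848, 0.0199]
eef_rot: [3.129, -0.283, 0.001]
wrist_force: [-0.0, 0.3, 1.6]
opening: 0.0372
```

>>> {"fn": "carry_out", "kwargs": {"deltas": [{"claw": 0.7,"xyz": [0,0,0.015],"spin": 0},{"claw": 0.7,"xyz": [0,0,0.055],"spin": 0},{"claw": 0.7,"xyz": [-0.005,0.005,0.1],"spin": 0},{"claw": 0.7,"xyz": [-0.025,0.03,0.115],"spin": -8},{"claw": 0.7,"xyz": [-0.045,0.06,0.115],"spin": -16},{"claw": 0.7,"xyz": [-0.065,0.09,0.115],"spin": -24},{"claw": 0.7,"xyz": [-0.085,0.125,0.115],"spin": -32},{"claw": 0.7,"xyz": [-0.105,0.16,0.115],"spin": -40}]}}

```text
time_s: 48.65
position: [0.5497, -0.1237, 0.1357]
eef_rot: [-2.839, 1.345, -0.003]
wrist_force: [0.4, 0.6, -2.0]
opening: 0.0374
```

>>> {"fn": "carry_out", "kwargs": {"deltas": [{"claw": 0.7,"xyz": [-0.02,0.03,0],"spin": -8},{"claw": 0.7,"xyz": [-0.04,0.06,0],"spin": -16},{"claw": 0.7,"xyz": [-0.055,0.09,0],"spin": -24},{"claw": 0.7,"xyz": [-0.069,0.12,0],"spin": -32},{"claw": 0.7,"xyz": [-0.069,0.127,0],"spin": -40},{"claw": 0.7,"xyz": [-0.069,0.127,0],"spin": -44.8},{"claw": 0.7,"xyz": [-0.069,0.127,0],"spin": -44.8}]}}

```text
time_s: 49.35
position: [0.4816, 0.0027, 0.1357]
eef_rot: [-2.121, 2.316, -0.003]
wrist_force: [0.1, 0.4, -1.9]
opening: 0.0374
```

>>> {"fn": "carry_out", "kwargs": {"deltas": [{"claw": 0.7,"xyz": [0,0,-0.03],"spin": 0},{"claw": 0.7,"xyz": [0,0,-0.06],"spin": 0},{"claw": 0.7,"xyz": [0,0,-0.083],"spin": 0},{"claw": 0.7,"xyz": [0,0,-0.083],"spin": 0},{"claw": 0.7,"xyz": [0,0,-0.083],"spin": 0}]}}

```text
time_s: 49.85
position: [0.4819, 0.002, 0.0519]
eef_rot: [-2.121, 2.318, -0.001]
wrist_force: [0.1, -0.5, -1.8]
opening: 0.0375
```

```bash
python3 w.py w33
```

```text
49.9 [0.4826 0.0019 0.0526] [-2.1195  2.317  -0.0029] 0.03716234008755188 [ 0.1349  0.2448 -1.3564] [-0.1403  0.3145  1.9601 -0.0001  0.8647  1.5196]
```

View pics/w33.png

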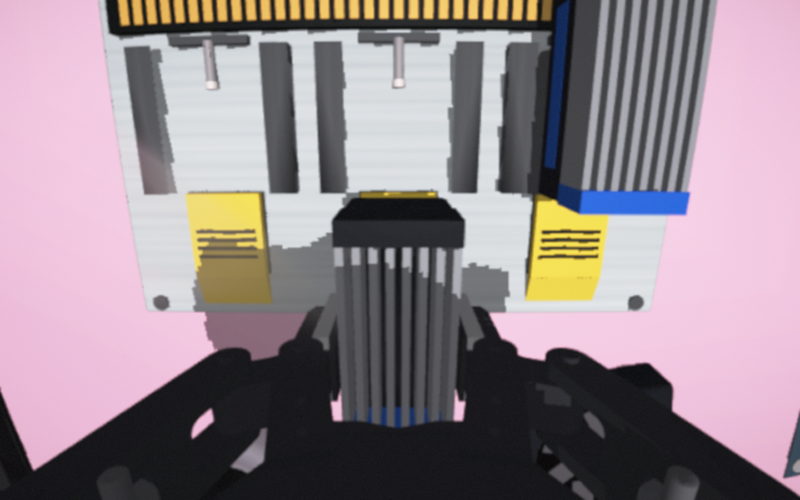

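Nose (398) is centred on bay 2's pin (399,80). Lowering onto the base.

>>> {"fn": "carry_out", "kwargs": {"deltas": [{"claw": 0.7,"xyz": [0,0,-0.009],"spin": 0},{"claw": 0.7,"xyz": [0,0,-0.015],"spin": 0},{"claw": 0.7,"xyz": [0,0,-0.018],"spin": 0},{"claw": 0.7,"xyz": [0,0,-0.0195],"spin": 0},{"claw": 0.7,"xyz": [0,0,-0.0205],"spin": 0},{"claw": 0.7,"xyz": [0,0,-0.0205],"spin": 0},{"claw": 0.7,"xyz": [0,0,-0.0205],"spin": 0}]}}

```text
time_s: 50.6
position: [0.4816, 0.0022, 0.0318]
eef_rot: [-2.12, 2.318, -0.001]
wrist_force: [-1.2, 0.1, 5.6]
opening: 0.037
```

>>> {"fn": "carry_out", "kwargs": {"deltas": [{"claw": 0.7,"xyz": [0,0,0.0013],"spin": 0},{"claw": 0.7,"xyz": [0.006,-0.0005,0.0013],"spin": 0},{"claw": 0.7,"xyz": [0.013,-0.0012,0.0013],"spin": 0},{"claw": 0.7,"xyz": [0.021,-0.0019,0.0013],"spin": 0},{"claw": 0.7,"xyz": [0.029,-0.0026,0.0013],"spin": 0},{"claw": 0.7,"xyz": [0.037,-0.0033,0.0013],"spin": 0},{"claw": 0.7,"xyz": [0.045,-0.004,0.0013],"spin": 0},{"claw": 0.7,"xyz": [0.045,-0.004,0.0013],"spin": 0}]}}

```text
time_s: 51.4
position: [0.5287, -0.002, 0.0322]
eef_rot: [-2.119, 2.317, -0.003]
wrist_force: [0.6, -0.2, -0.4]
opening: 0.037
```

>>> {"fn": "carry_out", "kwargs": {"deltas": [{"claw": 0.7,"xyz": [0.005,-0.0005,0],"spin": 0},{"claw": 0.7,"xyz": [0.011,-0.001,0],"spin": 0},{"claw": 0.7,"xyz": [0.017,-0.0015,0],"spin": 0},{"claw": 0.7,"xyz": [0.023,-0.002,0],"spin": 0},{"claw": 0.7,"xyz": [0.028,-0.0025,0],"spin": 0},{"claw": 0.7,"xyz": [0.032,-0.0029,0],"spin": 0},{"claw": 0.7,"xyz": [0.032,-0.0029,0],"spin": 0}]}}

```text
time_s: 52.1
position: [0.5581, -0.0045, 0.032]
eef_rot: [2.119, -2.318, -0.001]
wrist_force: [-2.5, 0.1, 0.7]
opening: 0.0372
```

```bash
python3 w.py w34
```

```text
52.15 [ 0.5581 -0.0045  0.032 ] [ 2.1196 -2.3182 -0.0009] 0.03759155045654421 [-1.817  -0.0353  0.7003] [-0.1328  0.4337  1.8171 -0.      0.8915  1.5275]
```

View pics/w34.png

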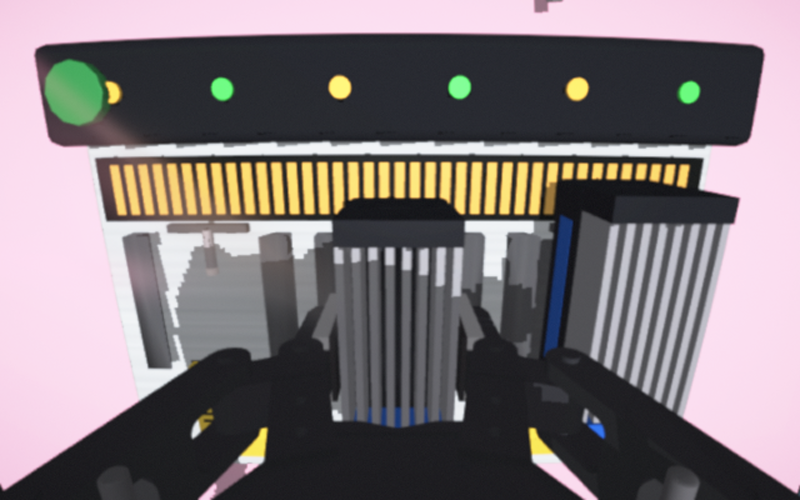

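Pin engaged. The last 8–12 mm goes to the end stop as before.

>>> {"fn": "carry_out", "kwargs": {"deltas": [{"claw": 0.7,"xyz": [0.003,-0.0003,0],"spin": 0},{"claw": 0.7,"xyz": [0.006,-0.0005,0],"spin": 0},{"claw": 0.7,"xyz": [0.008,-0.0007,0],"spin": 0},{"claw": 0.7,"xyz": [0.0095,-0.0008,0],"spin": 0},{"claw": 0.7,"xyz": [0.011,-0.001,0],"spin": 0},{"claw": 0.7,"xyz": [0.011,-0.001,0],"spin": 0}]}}

```text
time_s: 52.75
position: [0.5687, -0.0055, 0.0319]
eef_rot: [2.119, -2.318, -0.002]
wrist_force: [-5.5, 1.1, -0.4]
opening: 0.0376
```

>>> {"fn": "carry_out", "kwargs": {"deltas": [{"claw": 0.7,"xyz": [0.001,-0.0001,0],"spin": 0},{"claw": 0.7,"xyz": [0.0015,-0.0001,0],"spin": 0},{"claw": 0.7,"xyz": [0.0015,-0.0001,0],"spin": 0}]}}

```text
time_s: 53.05
position: [0.5688, -0.0055, 0.0319]
eef_rot: [2.118, -2.316, -0.005]
wrist_force: [-7.2, 2.2, 1.9]
opening: 0.0374
```

>>> {"fn": "carry_out", "kwargs": {"deltas": [{"claw": 0.7,"xyz": [-0.002,0.0001,0],"spin": 0},{"claw": 0.7,"xyz": [-0.004,0.0003,0],"spin": 0},{"claw": 0.7,"xyz": [-0.0065,0.0005,0],"spin": 0},{"claw": 0.7,"xyz": [-0.0065,0.0005,0],"spin": 0}]}}

```text
time_s: 53.45
position: [0.5657, -0.0053, 0.0322]
eef_rot: [-2.118, 2.317, -0.003]
wrist_force: [-0.9, 1.2, -3.7]
opening: 0.0372
```

>>> {"fn": "carry_out", "kwargs": {"deltas": [{"claw": 0.7,"xyz": [0.0015,0,-0.0005],"spin": 0},{"claw": 0.45,"xyz": [0.0015,0,-0.0005],"spin": 0},{"claw": 0.35,"xyz": [0.0015,0,0],"spin": 0},{"claw": 0.35,"xyz": [0.0015,0,0.002],"spin": 0},{"claw": 0.35,"xyz": [0.0015,0,0.04],"spin": 0},{"claw": 0.35,"xyz": [-0.03,0,0.085],"spin": 0},{"claw": 0.35,"xyz": [-0.07,0,0.13],"spin": 0},{"claw": 0.35,"xyz": [-0.11,0,0.17],"spin": 0}]}}

```text
time_s: 54.25
position: [0.4694, -0.0055, 0.1886]
eef_rot: [-2.119, 2.317, -0.003]
wrist_force: [0.9, -0.7, 1.2]
opening: 0.0556
```

>>> {"fn": "carry_out", "kwargs": {"deltas": [{"claw": 0.35,"xyz": [0,0,0],"spin": 0},{"claw": 0.35,"xyz": [0,0,0],"spin": 0}]}}

```text
time_s: 54.45
position: [0.4703, -0.0054, 0.1882]
eef_rot: [-2.118, 2.316, -0.006]
wrist_force: [-0.3, 0.7, -0.5]
opening: 0.0555
```

```bash
python3 w.py w35; python3 - <<'E'
import pickle
from h import *
c=pickle.load(open("w35.pkl","rb"));save(c,"w35b",(170,20,470,220),2.6)
c=read_camera("top");save(c,"t35",(120,110,500,300),2.1)
c=read_camera("scene");save(c,"s35",(180,130,500,310),2.5)
E
```

```text
54.5 [ 0.4702 -0.0054  0.1869] [-2.1188  2.3176 -0.0029] 0.05560260431415555 [ 1.4959  0.5031 -0.0721] [-0.1595  0.1486  1.7911 -0.      1.1996  1.5009]
```

View pics/w35b.png

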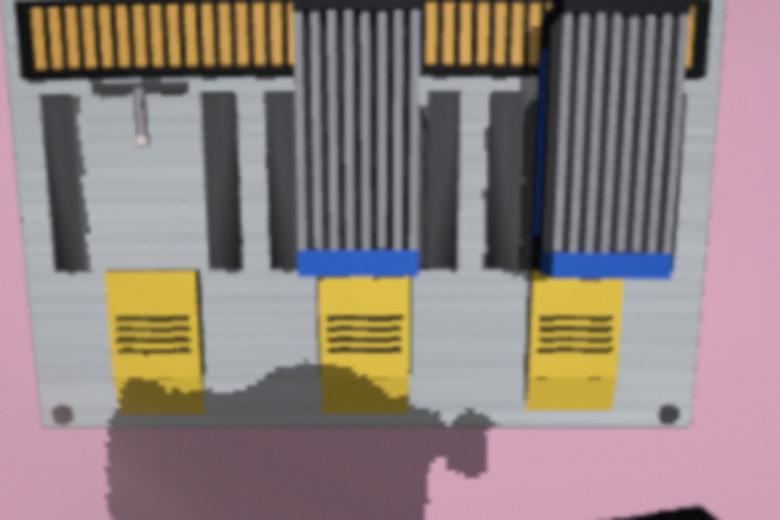

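View pics/t35.png

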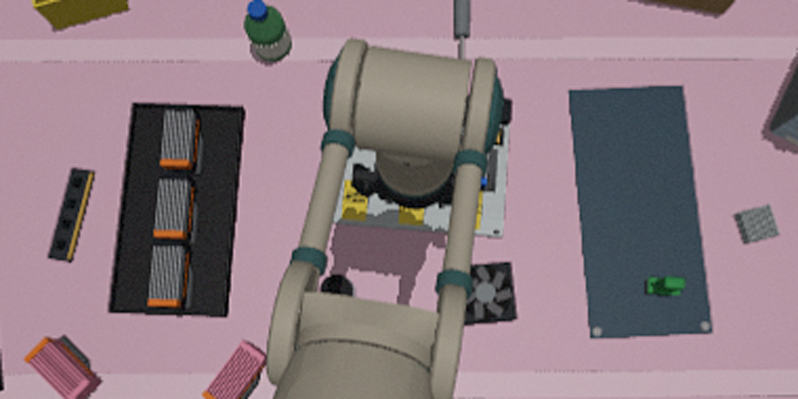

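View pics/s35.png

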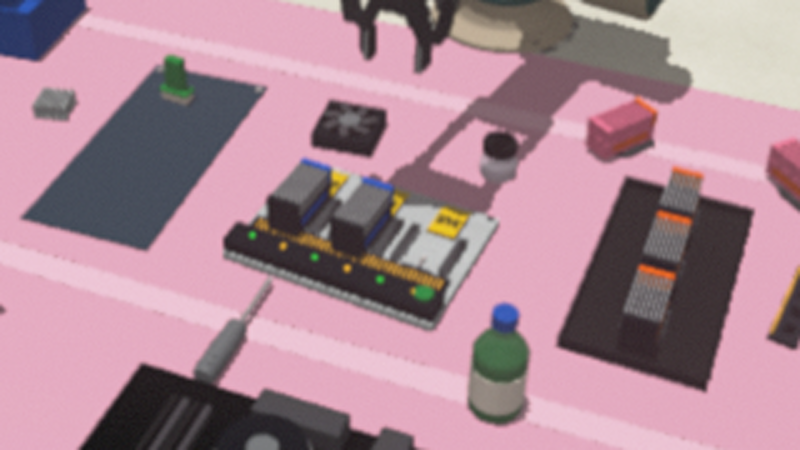

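```bash
python3 - <<'E'
import pickle
from h import *
np.set_printoptions(precision=4,suppress=True)
c=pickle.load(open("w35.pkl","rb"))
for n,(x,y) in {"c1":(155,298),"c2":(365,298),"c3":(577,298),"base":(260,330),"t2":(358,200),"t3":(615,200)}.items():
    u,v=170+x/2.6,20+y/2.6
    zs=[atd(c,u+i,v+j)[2] for i in range(-6,7) for j in range(-3,4)]
    print(n,np.median(zs))
for n,p in {"r2":((297,276),(420,276)),"r3":((543,278),(672,278))}.items():
    P=[atz(c,170+x/2.6-.3,20+y/2.6-.3,.064) for x,y in p]; print(n,(P[0]+P[1])/2)
print("job",job_done())
E
```

```text
c1 0.016634253574862257
c2 0.016674704925833728
c3 0.016184375544683605
base 0.011835745428492417
t2 0.061046252521962496
t3 0.062032239930110256
r2 [ 0.5234 -0.0019  0.064 ]
r3 [ 0.516  -0.0805  0.064 ]
the job is handed in; nothing more can be done
job None
```

The changeover is done and handed in at about 55 s of the 210 s allowed; no verdict was reported.

- **Tested drives:** I pressed all three catches, then drew the orange drives out one at a time. They stand upright in a row in the black tray, each lowered slowly until it touched.
- **Contact bar:** With the dock empty, I drew the green block in one stroke from the power-button end to the other end, at about 3 N. It stands back on the mat in its old place.
- **Fresh drives:** Both blue drives were there. The far one had been knocked aside partway through, so I measured its place again before gripping it. One is now in bay 3 and the other in bay 2, each pushed to the end stop and let back. Bay 1 is empty.

**Last checks:**
- All three catches stand up, at 16–17 mm above the bench against a base at 12 mm.
- The rear faces of the two fresh drives are within about 2 mm of where the latched tested drives' faces were at the start.
- The last camera views show nothing fallen, and the other things on the bench and the pink pieces where they were.

**Two readings to note:**
- The fingers touched catch 3 harder than intended, with a brief 48 N wrist reading (the limit is 120 N).
- The tug on each drive before release gave almost no pull, so the latching rests on the catch heights and rear-face positions.

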